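Feed a specimen carrier down the reader's chute to the escapement stop

TASK

Pick up the narrow specimen carrier, set it down in the wide open head of the sloped feed chute with its rounded nose pointing downhill, and let go of it there. Then push it down the chute, through the light drag of the spring ball in the chute's side, until it rests fully home against the spring-buffered escapement stop, and leave it there; the stop's setting has to be felt, and the stop trips if it is pressed with 15 N or more. Leave everything else where it stands.

Things in the scene. Friction and masses are not known exactly. Their poses are not given: they have to be found in the camera images.
- carrier: narrow specimen carrier, to be fed: aluminium block 40 wide (x) x 70 long (y) x 22 mm high, 150 to 250 g. On top a black upright grip fin, centred: 12 thick (x), 40 long (y), from 22 to 52 mm above the underside, a glass slide on each side of it. The -y end is the nose, its two upright corners rounded (radius 10 mm); the tail (+y) is square and flat. Origin: centre of the underside, z up.
- carrier_nose (a point): middle of the carrier's nose face, at the underside: 35 mm from the carrier's origin along its -y.
- lane: sloped aluminium chute, fixed, 300 mm long, open above and at the uphill end. Origin: on the lane floor, middle of the uphill end, 108 mm above the table. x runs downhill along the floor (15 degrees), y across, z square to the floor. Walls 11 mm high. Open head x = 0 to 85 mm, 60 mm between walls. Floor friction 0.3 to 0.42: the carrier does not slide down by itself. A white reader box 105 mm tall stands past x = 310 mm.
- narrow_start (a point): point on the lane floor, mid lane, at lane x = 114 mm: here the funnel (lane x = 83 to 114 mm, closing from 60 mm) ends and the narrow part, 43 mm between walls, begins; it runs on to the foot of the lane. Axes as the lane's.
- ball_spot (a point): tip of a steel spring ball in the +y wall at lane x = 190 mm, 7.5 mm above the floor (black housing 13 mm high outside the wall). It bulges 6 mm into the lane. Pushing the carrier past it takes 2 to 5 N in all; it keeps dragging on the carrier's side from then on, until the stop. This first rise of force is not yet the stop.
- stop_unit: escapement stop: dark steel block 22 x 55 x 26 mm across the foot of the lane, with a rod towards uphill that carries a black rubber pad, 30 mm wide, 3 to 23 mm above the floor. The pad is the stop. It gives on a spring: about 1 N, then 2 N more per mm, up to 10 mm. The stop trips (failure) if the carrier presses it with 15 N. Origin: lane floor, middle of the block's uphill face, lane x = 276 mm.
- stop_zone (a point): point on the lane floor at lane x = 215 mm: the pad's face stands here or up to 40 mm farther downhill. Its setting was made by hand and is not measured: feel it or see it.
- wide_carrier: the other specimen carrier: same look and same length and height as the task's carrier but 62 mm wide; does not fit the chute, leave it alone. Origin: centre of the underside.
- bottle_a: bottle of red medium with foil-covered cap, 96 mm across, 195 mm tall; bystander. Origin: centre of the underside.
- bottle_b: second bottle of red medium, same size; bystander. Origin: centre of the underside.
- dish: clear round dish, 93 mm across, 16 mm tall; bystander. Origin: centre of the underside.
- jar: small amber jar with white lid, 48 mm across, 60 mm tall; bystander. Origin: centre of the underside.
- tip_box: grey box with clear lid, 120 x 80 x 57 mm; bystander. Origin: centre of the underside.
- block: white tube block, 90 x 60 x 40 mm; bystander. Origin: centre of the underside.
Things that resemble listed ones, but are neither listed nor needed, are in the scene too. Leave any blue look-alike of the carrier alone.

How it is judged:
By the outcome, as a careful person would: the job done as asked, in the order asked, and still so for the second after the job is handed in, with the robot touching nothing.
It also fails if it takes over 64 s, if anything falls off the work surface, if the arm or the gripper's body presses on something with over 40 N, if the wrist force passes 120 N, or if a joint passes its speed limit or range.

ROBOT

A 7-joint arm with a two-finger parallel gripper is mounted at the origin on the work surface. World frame = base frame: x ahead of the robot, y to its left, z up, the work surface at z = 0. Lengths are in m, angles in rad, forces in N, time in s.
With the tool pointing down it reaches from about 0.4 to 0.85 m from the base axis. Payload 6.9 kg.
Tool frame: the origin (TCP) lies on the centre line of the jaws, within the pads' length; the fingertips stand 25 mm ahead of it and the grasp point (between the pads) lies 6 mm ahead of it; y points along the fingers, x is the direction in which the jaws open and shut, and the axes are right-handed (so a half turn about y gives the same grasp; the last joint's range is limited). The gripper opens to 85 mm and grips with 20 to 120 N. Pads are 22 mm wide; open, the fingers measure 114 mm over their backs; the gripper's body (76 mm by 85 mm) begins 54 mm behind the grasp point. The pads swing forward as they close: fully open they stand 13 mm farther back than shut.
Start: joints at [1.244, 0.507, -0.238, 1.5, 0.126, 1.149, -0.155], TCP at [0.262, -0.567, 0.23] pointing down, gripper open.
Joint ranges: [-3.08, 3.08], [-0.24, 2.05], [-1.43, 1.35], [0, 2.5], [-1.52, 4.66], [0.17, 1.96], [-2.89, 2.89]. Speed limits (rad/s): [2.39, 2.39, 3.14, 3.14, 3.14, 3.14, 3.14].

INTERFACE

Orientations are given as [roll, pitch, yaw] about the fixed x, y, z axes, in that order (R = Rz(yaw) Ry(pitch) Rx(roll)).
In Python, from workcell import env gives the robot as it stands. The module is installed in compiled form; this text tells all that it offers.
- The arm moves only by the shell command python3 -m crank 'ROWS'. ROWS is JSON, a list of rows, each a list of 5 numbers: the opening, from 0 (shut) to 1 (fully open), then the shift along the tool's x, y, z in m, then the turn about the tool's y in degrees. A call has 1 to 8 rows; each row is the pose to reach, as a shift and turn from the pose commanded when the call began, along the tool's axes at that moment; what a row does not reach only later rows make up. A row lasts 1/8 s, in which the tool goes at most 62.5 mm and 10.7 degrees, less where a joint would pass 70% of its speed; a pose out of reach is approached as far as the arm can. A call with a gripper value outside its range is refused whole. The fingers move at their own pace and stop on an object; the grip force is fixed at half the most. Time passes only in rows, so rows that repeat a pose let the fingers close. It gives the time, the measured TCP pose, the force and the opening at its end, in the units of the state.
- env.sense(): the state, without advancing time (a new reading comes with each control period).
- env.grab_frame(name): name is "side" or "top" or "wrist"; returns a dict with "color" (400x640x3 uint8, red, green, blue), "range_z" (400x640 float32, m along the optical axis (not along the pixel's ray), 0 where there is no reading), "vertical_fov" (degrees; the focal length in pixels is half the picture's height over the tangent of half this angle, whatever the lens; pixels are square), "cx", "cy" (the principal point, pixels), "dist_coeffs" ([k1, k2, p1, p2, k3] as OpenCV has them; the pictures are not rectified), "rvec" (rotation vector, rad) and "tvec" (3), from world to camera coordinates, as OpenCV has them. Camera axes: x right, y down, z forward; pixel columns grow to the right and rows downward; lengths in m; the calibration is good to about 2 mm. A picture is of the moment at which its call begins.
- env.job_done(): hands the job in, once; it reports no verdict.
The state is a dict: "time_s": time; "joint_pos": joint angles; "dq": joint speeds; "joint_efforts": joint torques, N m; "tool_pos": TCP position; "eef_rot": TCP orientation; "force": force on the tool from outside, world axes, zero at the start; "torque": the same for the moment, N m; "grip_width": finger opening in m.
Only numpy, scipy, OpenCV 4.12 (cv2) and the standard library are available. Lean on these libraries where they do the work, as an engineer would, in place of code of your own. Each camera call takes 0.05 s, during which the arm holds its last target.

## Working session

There is one attempt and no reset: what is moved stays moved. The work goes in short steps, Python scripts to look and compute and a shell command to move; the robot and the scene stay as the last step left them, time stands still between calls to the robot, and variables do not carry over. Pictures are saved under pics/ and viewed, and the job is handed in when it is done.

```bash
mkdir -p pics; ls; cat > h.py <<'E'
from workcell import env
import numpy as np, cv2
from scipy.spatial.transform import Rotation as Rn
def grab(n,save):
    f=env.grab_frame(n); np.savez('pics/'+save+'.npz',**{k:np.array(v) for k,v in f.items()})
    cv2.imwrite('pics/'+save+'.png',cv2.cvtColor(f['color'],cv2.COLOR_RGB2BGR)); return f
def load(s): return dict(np.load('pics/'+s+'.npz'))
def K(f):
    fl=200/np.tan(np.radians(float(f['vertical_fov']))/2)
    return np.array([[fl,0,float(f['cx'])],[0,fl,float(f['cy'])],[0,0,1]])
def ray(f,uv):
    uv=np.array(uv,float).reshape(-1,1,2)
    n=cv2.undistortPointsIter(uv,K(f),np.array(f['dist_coeffs'],float),None,None,(3,50,1e-10)).reshape(-1,2)
    R=cv2.Rodrigues(np.array(f['rvec'],float))[0]; t=np.array(f['tvec'],float).ravel()
    return -R.T@t, np.c_[n,np.ones(len(n))]@R, n
def onz(f,uv,z):
    c,d,_=ray(f,uv); return c+d*((np.broadcast_to(z,len(d))-c[2])/d[:,2])[:,None]
def world(f,uv):
    c,d,_=ray(f,uv); uv=np.array(uv,float).reshape(-1,2).round().astype(int)
    return c+d*f['range_z'][uv[:,1],uv[:,0]][:,None]
def proj(f,P):
    return cv2.projectPoints(np.array(P,float).reshape(-1,1,3),np.array(f['rvec'],float),np.array(f['tvec'],float),K(f),np.array(f['dist_coeffs'],float))[0].reshape(-1,2)
def crop(s,x0,y0,x1,y1,k,out):
    im=cv2.imread('pics/'+s+'.png')[y0:y1,x0:x1]
    cv2.imwrite('pics/'+out+'.png',cv2.resize(im,None,fx=k,fy=k,interpolation=cv2.INTER_CUBIC))
E
python3 - <<'E'
from h import *
for n in ['side','top','wrist']:
    f=grab(n,n+'0'); print(n,f['vertical_fov'],f['cx'],f['cy'],f['dist_coeffs'],-cv2.Rodrigues(f['rvec'])[0].T@f['tvec'])
s=env.sense(); print({k:np.round(v,4) for k,v in s.items()})
E
```

```text
pics
side 56.380327838586865 313.6590131777448 198.6799125791782 [-0.01885661  0.          0.          0.          0.        ] [0.06539546 0.56105197 0.7905984 ]
top 50.250680806490365 316.9752480274633 200.12924850911497 [-0.11101188  0.          0.          0.          0.        ] [3.50393143e-01 1.47492454e-03 1.56146167e+00]
wrist 58.77047279657323 316.82346380306245 192.61442266558842 [0.02431156 0.         0.         0.         0.        ] [ 0.32296568 -0.53855139  0.37170394]
{'time_s': np.float64(0.15), 'joint_pos': array([ 1.2435,  0.5082, -0.2375,  1.5009,  0.1257,  1.1489, -0.1548]), 'dq': array([-0.0011, -0.0007, -0.0005, -0.0034, -0.0011,  0.0029, -0.0007]), 'joint_efforts': array([-2.60000e-03, -6.21006e+01, -2.18950e+00, -2.49841e+01,
        1.26000e-02,  9.10000e-03, -0.00000e+00]), 'tool_pos': array([ 0.2619, -0.5671,  0.2291]), 'eef_rot': array([-1.5708e+00,  1.3000e-03, -1.1380e+00]), 'force': array([ 0.6319, -0.563 ,  0.1997]), 'torque': array([-0.0002, -0.024 ,  0.0893]), 'grip_width': np.float64(0.0853)}
```

View pics/side0.png

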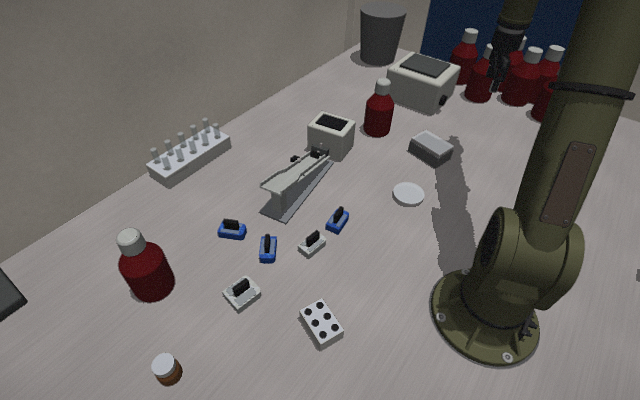

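View pics/top0.png

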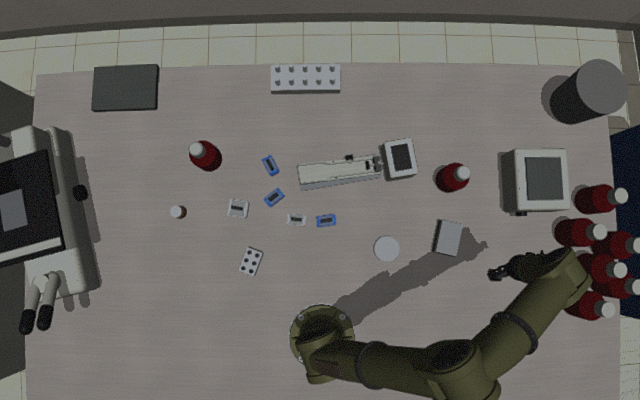

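View pics/wrist0.png

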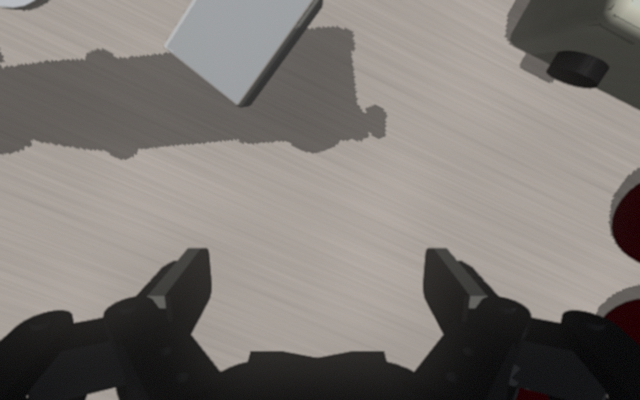

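```bash
python3 - <<'E'
from h import *
crop('top0',215,140,425,260,3.8,'c1'); crop('side0',200,110,370,320,2.8,'c2')
E
```

```text
(no output)
```

View pics/c1.png

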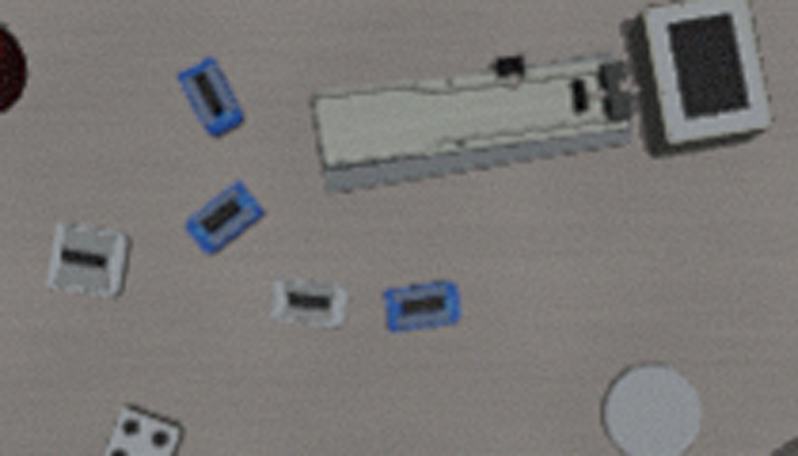

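View pics/c2.png

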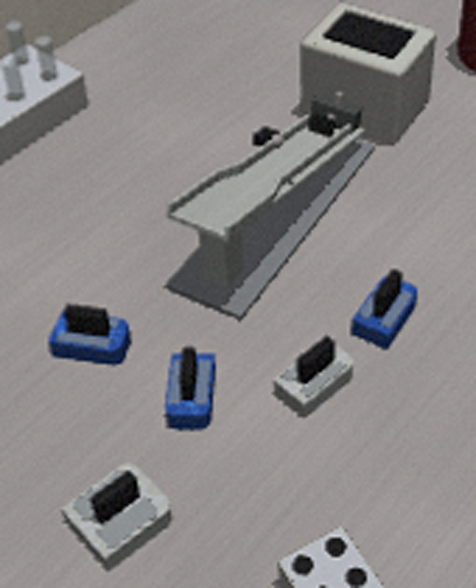

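The candidates in the top view are silver (297,219), silver (237,208) and three blue ones at (270,165), (274,197) and (326,220). The silver one at (297,219) has the 40x70 proportions. The one at (237,208) is nearly square, so it is the wide carrier, and the blue ones are look-alikes. Next I measure positions; the nose end still needs a closer look.

```bash
python3 - <<'E'
from h import *
f=load('top0'); s=load('side0')
o=np.array([215,140])
P=lambda *a:np.array(a,float)/3.8+o
print('fin ctr',onz(f,P([309,300]),.052), onz(f,P([288,297],[331,303]),.052))
print('wide',onz(f,P([84,258]),.052)[0])
print('depth fin',world(f,P([309,300])))
print('lane head corners top',world(f,P([322,100],[330,160])), 'foot',world(f,P([560,85],[560,110])))
# lane floor plane from depth
pts=np.array([(u,v) for u in range(302,372) for v in range(158,184)])
W=world(f,pts)
m=(W[:,2]>.02)&(W[:,2]<.13)
print(m.sum())
for it in range(30):
    A=np.c_[W[m][:,:2],np.ones(m.sum())]; c=np.linalg.lstsq(A,W[m][:,2],rcond=None)[0]
    r=W[:,2]-np.c_[W[:,:2],np.ones(len(W))]@c; m=abs(r)<(.004 if it>10 else .01)
print(c,m.sum(),np.degrees(np.arctan(np.hypot(*c[:2]))),'downhill dir deg',np.degrees(np.arctan2(-c[1],-c[0])))
# objects
for n,uv in dict(botA=(205,155),botB=(455,176),tip=(450,237),dish=(386,248),jar=(178,211),block=(251,262),reader=(400,158)).items(): print(n,world(f,[uv])[0].round(3))
E
cat > /dev/null
```

```text
fin ctr [[0.42251418 0.08284058 0.052     ]] [[0.42554793 0.10241958 0.052     ]
 [0.41946885 0.06234641 0.052     ]]
wide [0.46434575 0.29401704 0.052     ]
depth fin [[0.42240407 0.08271636 0.05430456]]
lane head corners top [[0.60150676 0.06666943 0.10701423]
 [0.54609044 0.05976827 0.10936581]] foot [[ 0.62344496 -0.15625707  0.04683014]
 [ 0.59986931 -0.15593891  0.04439204]]
1356
[-0.04389817  0.26199759  0.11404507] 841 14.877006079996342 downhill dir deg -80.48834097728847
botA [0.64  0.388 0.142]
botB [ 0.552 -0.451  0.172]
tip [ 0.351 -0.461  0.061]
dish [ 0.315 -0.237  0.022]
jar [0.455 0.506 0.06 ]
block [0.271 0.247 0.037]
reader [ 0.626 -0.281  0.109]
```

```bash
cat >> h.py <<'E'
def plan(target,yawdeg=None):
    s=env.sense(); R=Rn.from_euler('xyz',s['eef_rot']).as_matrix(); p=np.array(s['tool_pos'])
    yaw=np.degrees(np.arctan2(R[1,0],R[0,0])); d=R.T@(np.array(target)-p)
    t=None if yawdeg is None else -((yawdeg-yaw+180)%360-180)
    print('t',s['time_s'],'pos',p.round(4),'yaw',round(yaw,2),'shift mm',(d*1000).round(1),'turn',t,'F',np.round(s['force'],2),'w',round(s['grip_width'],4),'q',np.round(s['joint_pos'],2))
E
python3 - <<'E'
from h import *
f=load('wrist0'); c,d,_=ray(f,[(320,200),(320,330),(320,60)]); print(c,d)
plan([.42,-.02,.25],-8.6)
E
```

```text
[ 0.32296568 -0.53855139  0.37170394] [[-0.25613259 -0.12644279 -0.95860354]
 [-0.57533384 -0.27376145 -0.86179317]
 [ 0.08781074  0.03236594 -1.06292602]]
t 0.15 pos [ 0.2619 -0.5671  0.2291] yaw -65.2 shift mm [-430.3  -20.3  373. ] turn -56.600887604714444 F [ 0.63 -0.56  0.2 ] w 0.0853 q [ 1.24  0.51 -0.24  1.5   0.13  1.15 -0.15]
```

```bash
python3 -m crank '[[1,-52,-0.004,45,-7],[1,-0.1,-0.01,0.09,-14]]' ; python3 -c "
from h import *
plan([.415,.03,.25],-8.6)"
```

```text
time_s: 0.4
tool_pos: [0.2985, -0.4468, 0.2373]
eef_rot: [-1.57, 0.002, -0.891]
force: [1.4, 0.6, 0.1]
grip_width: 0.0853
t 0.4 pos [ 0.2985 -0.4468  0.2373] yaw -51.05 shift mm [-297.6  -11.9  390.3] turn -42.45403507115614 F [1.35 0.59 0.08] w 0.0853 q [ 1.17  0.37 -0.33  1.72  0.13  1.08 -0.1 ]
```

I mistyped the first row as 52 m instead of 0.052 m. The per-row limit caught it and the pose is as intended. I'm checking units on every row from here.

```bash
python3 -m crank '[[1,-0.037,-0.001,0.049,-5],[1,-0.074,-0.003,0.098,-11],[1,-0.112,-0.004,0.146,-16],[1,-0.149,-0.006,0.195,-21],[1,-0.186,-0.007,0.244,-27],[1,-0.223,-0.009,0.293,-32],[1,-0.26,-0.01,0.342,-37],[1,-0.298,-0.012,0.39,-42.5]]' ; python3 -c "
from h import *
plan([.415,.03,.25],-8.6)
grab('wrist','w1')"
```

```text
time_s: 1.4
tool_pos: [0.4161, 0.0298, 0.2506]
eef_rot: [-1.571, -0.001, -0.149]
force: [0.4, -0.7, 0.3]
grip_width: 0.0854
t 1.4 pos [0.4161 0.0298 0.2506] yaw -8.56 shift mm [-1.1  0.6 -0. ] turn 0.036023539623755596 F [ 0.45 -0.74  0.35] w 0.0854 q [ 0.49  0.21 -0.75  1.96  0.16  1.03 -0.49]
```

View pics/w1.png

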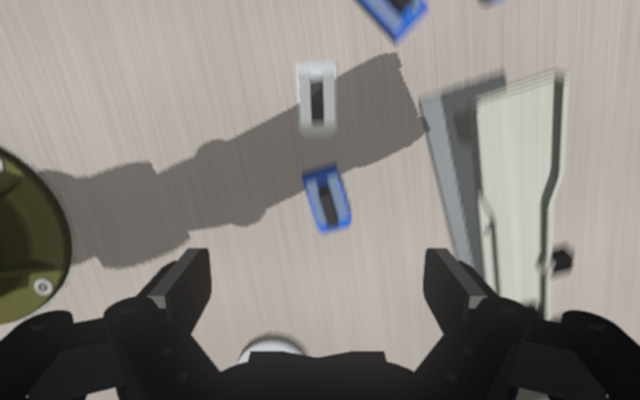

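```bash
python3 -c "
from h import *
crop('w1',270,40,370,150,6,'c3')
crop('w1',410,50,600,320,2.2,'c4')"
```

```text
(no output)
```

View pics/c3.png

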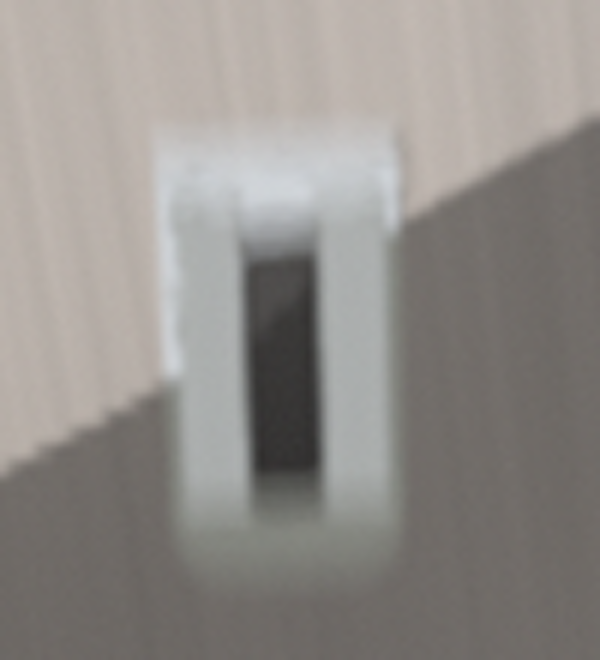

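View pics/c4.png

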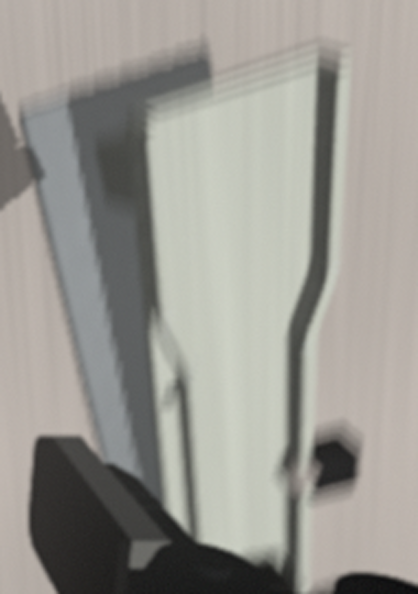

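The lower end, towards world -y, looks rounded and the upper end square, but the arm was still settling and the picture is blurred. I'll repeat it with the arm at rest.

```bash
python3 -c "
from h import *
grab('wrist','w2'); crop('w2',270,40,370,150,5.4,'c5')
crop('w2',410,50,600,320,2.2,'c6')"
```

```text
(no output)
```

View pics/c5.png

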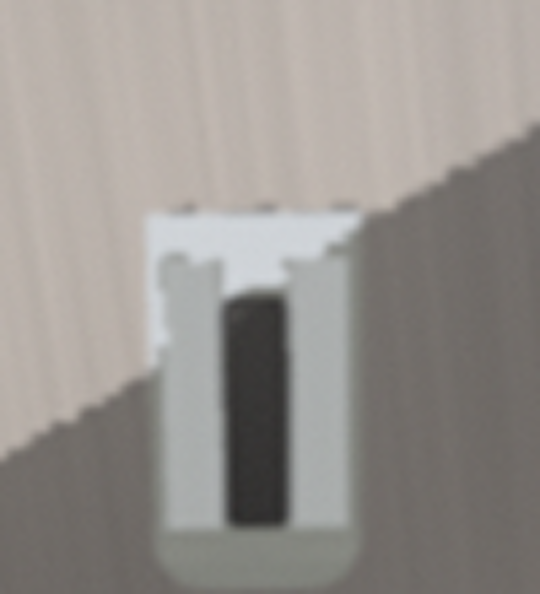

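View pics/c6.png

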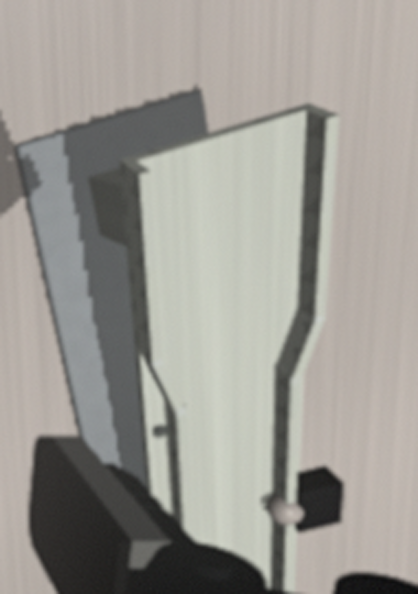

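```bash
cat >> h.py <<'E'
def lane2w(L,P):
    x,y,yaw=P; th=np.radians(15); d=np.array([np.cos(yaw),np.sin(yaw),0]); 
    ex=d*np.cos(th)-np.array([0,0,np.sin(th)]); ez=d*np.sin(th)+np.array([0,0,np.cos(th)]); ey=np.cross(ez,ex)
    L=np.array(L,float).reshape(-1,3)/1000
    return np.array([x,y,.108])+L@np.array([ex,ey,ez])
E
python3 - <<'E'
from h import *
from scipy.optimize import least_squares
f=load('w2'); t=load('top0')
pk=np.array([(306,110),(302,305),(277,375),(148,168),(150,355),(177,410),(270,503)])/2.2+[410,50]
L=[(0,30,0),(83,30,0),(114,21.5,0),(0,-30,11),(83,-30,11),(114,-21.5,11),(190,15.5,7.5)]
r=least_squares(lambda p:(proj(f,lane2w(L,p))-pk).ravel(),[.575,.065,np.radians(-80.5)],loss='soft_l1')
print(r.x,np.degrees(r.x[2]),'\n',(proj(f,lane2w(L,r.x))-pk).round(1).tolist())
np.save('lane.npy',r.x)
# overlay on top
for nm,k,(x0,y0,x1,y1),o in [('top0',5,(290,140,420,200),'ov1'),('side0',4.4,(250,120,370,230),'ov2'),('w2',2.2,(410,50,600,320),'ov3')]:
    g=load(nm); im=cv2.resize(cv2.imread(f'pics/{nm}.png')[y0:y1,x0:x1],None,fx=k,fy=k,interpolation=cv2.INTER_CUBIC)
    for z,c in [(0,(0,0,255)),(11,(255,0,0))]:
        for s in (1,-1):
            q=(proj(g,lane2w([(0,s*30,z),(83,s*30,z),(114,s*21.5,z),(276,s*21.5,z)],r.x))-[x0,y0])*k
            cv2.polylines(im,[q.round().astype(int)],False,c,1)
    for pp in [(190,15.5,7.5),(0,0,0),(276,0,0),(215,0,0)]:
        q=((proj(g,lane2w([pp],r.x))[0]-[x0,y0])*k).round().astype(int); cv2.circle(im,tuple(int(v) for v in q),3,(0,255,0),1)
    cv2.imwrite(f'pics/{o}.png',im)
# carrier fin
pc=np.array([(222,295),(288,290),(288,525),(226,527)])/5.4+[270,40]
w=onz(f,pc,.052); print('fin',w.round(4),w.mean(0))
pc=np.array([(147,213),(362,213),(157,560),(362,560),(258,589)])/5.4+[270,40]; w=onz(f,pc,.022);print('body',w.round(4))
E
```

```text
[ 0.57503959  0.07353462 -1.41251959] -80.93141106566672 
 [[-0.2, -1.5], [-2.4, -0.9], [-1.4, -2.6], [0.6, 0.1], [5.1, 1.7], [3.9, 1.0], [-0.8, 3.8]]
fin [[0.4223 0.1073 0.052 ]
 [0.4336 0.1066 0.052 ]
 [0.4284 0.0669 0.052 ]
 [0.4174 0.068  0.052 ]] [0.42541871 0.08720999 0.052     ]
body [[0.4103 0.1238 0.022 ]
 [0.4497 0.1184 0.022 ]
 [0.4025 0.0603 0.022 ]
 [0.4419 0.0549 0.022 ]
 [0.4212 0.0521 0.022 ]]
```

View pics/ov1.png

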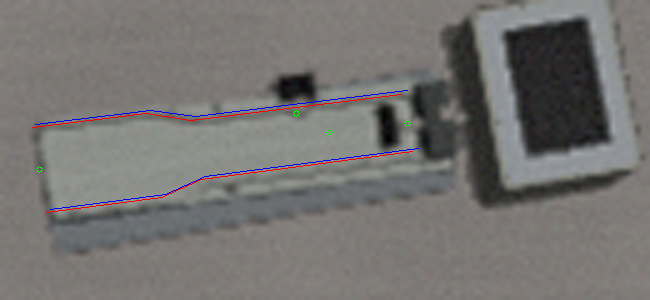

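View pics/ov2.png

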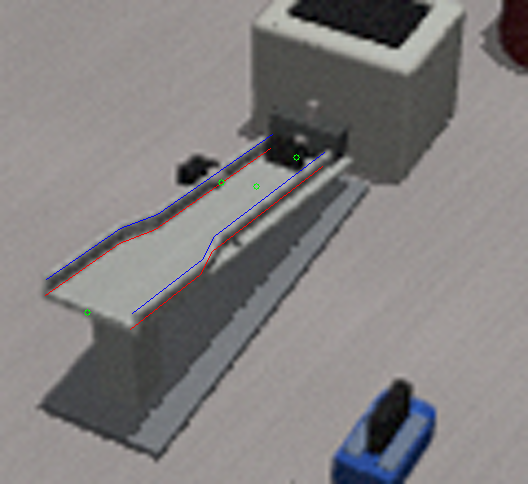

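View pics/ov3.png

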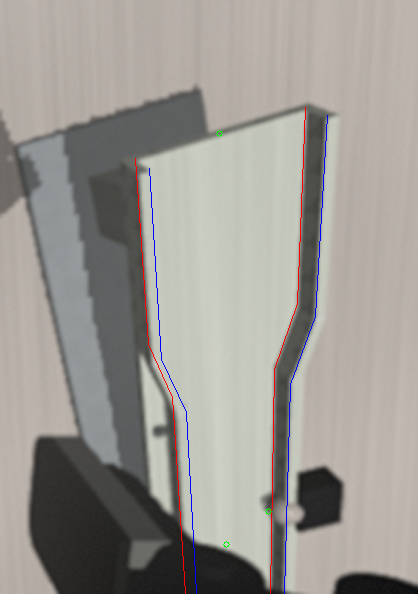

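The settled picture settles the nose: rounded corners at crop bottom (160-360, 588), square end at the top. So the nose points to world -y. The lane fit is rough on the left side, so I'll look straight down on the lane before grasping.

```bash
python3 -c "
from h import *
plan([.6,-.09,.4],9)"
```

```text
t 1.5 pos [0.4169 0.035  0.2512] yaw -8.01 shift mm [ 199.1 -148.7  -97.7] turn -17.008058121068814 F [ 0.16 -0.41  0.22] w 0.0854 q [ 0.49  0.21 -0.76  1.96  0.16  1.03 -0.49]
```

```bash
python3 -m crank '[[0.4,0.04,-0.04,-0.02,-3.5],[0.4,0.08,-0.07,-0.04,-7],[0.4,0.12,-0.1,-0.06,-10.5],[0.4,0.16,-0.125,-0.08,-14],[0.4,0.199,-0.149,-0.098,-17],[0.4,0.199,-0.149,-0.098,-17],[0.4,0.199,-0.149,-0.098,-17]]' ; python3 -c "
from h import *
grab('wrist','w3');plan([.6,-.09,.4],9)"
```

```text
time_s: 2.38
tool_pos: [0.5972, -0.0986, 0.3985]
eef_rot: [-1.57, 0.002, 0.145]
force: [-0.2, -0.0, -0.3]
grip_width: 0.034
t 2.425 pos [ 0.5969 -0.0983  0.3988] yaw 8.33 shift mm [ 4.3 -1.2  7.7] turn -0.672264659040394 F [-0.31 -0.08 -0.47] w 0.0341 q [ 0.54  0.46 -0.75  1.21  0.31  1.58 -0.  ]
```

View pics/w3.png

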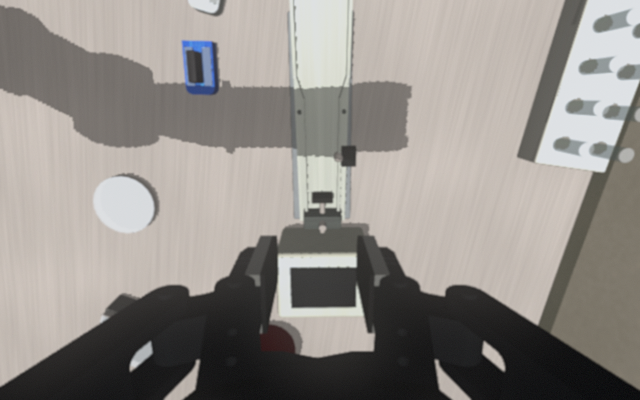

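```bash
python3 -c "
from h import *
crop('w3',270,0,390,115,5,'c7');crop('w3',270,115,390,235,5,'c8')"
```

```text
(no output)
```

View pics/c7.png

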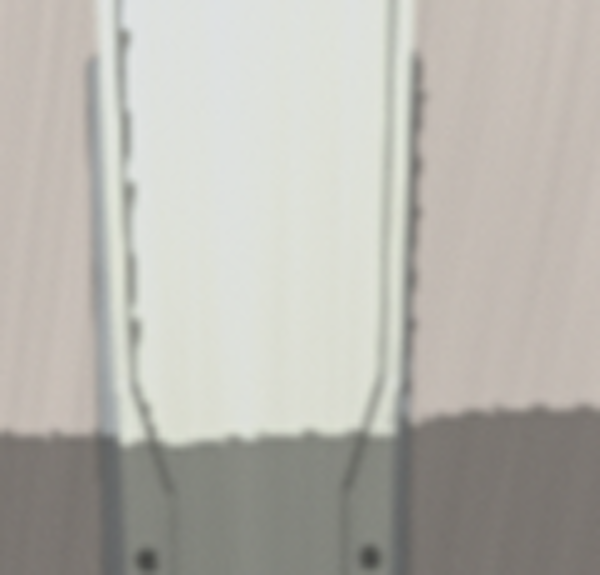

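View pics/c8.png

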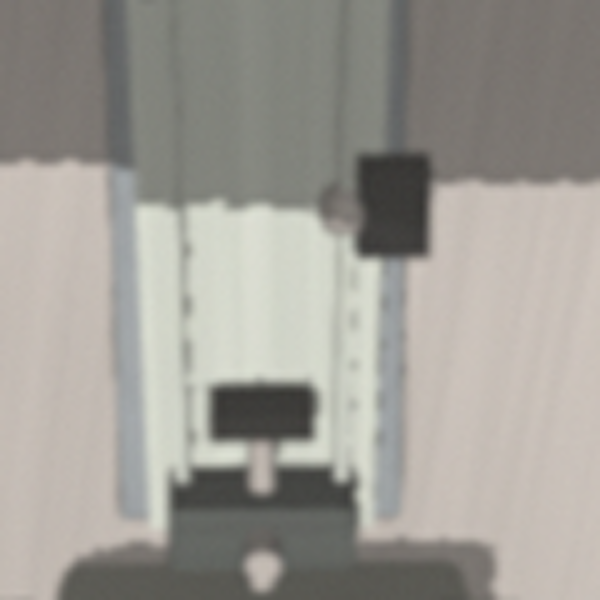

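```bash
python3 - <<'E'
from h import *
from scipy.optimize import least_squares
f=load('w3')
a=np.array([(132,377),(382,377),(173,490),(345,490)])/5+[270,0]
b=np.array([(170,470),(355,470)])/5+[270,115]
ball=np.array([(320,208)])/5+[270,115]
pk=np.r_[a,b,ball]
L=np.array([(83,-30,11),(83,30,11),(114,-21.5,11),(114,21.5,11),(276,-27.5,26),(276,27.5,26),(190,15.5,7.5)],float)
def res(p): return (proj(f,lane2w(L,p))-pk).ravel()
p0=np.load('lane.npy')
r=least_squares(res,p0,loss='soft_l1'); print(r.x,np.degrees(r.x[2]),res(r.x).reshape(-1,2).round(2).tolist())
# with free z0
np.save('lane.npy',r.x)
pad=np.array([(210,385),(317,385)])/5+[270,115]
g=lambda q:(proj(f,lane2w([(q[0],q[1]-15,23),(q[0],q[1]+15,23)],r.x))-pad).ravel()
s=least_squares(g,[230,0]); print('pad face lane x,y',s.x,g(s.x))
# plane from depth
uv=np.array([(u,v) for u in range(305,336) for v in range(2,70)]); W=world(f,uv); 
print('depth floor check z residual mm', 1000*np.median(W[:,2]-(lambda c:(.108-np.tan(np.radians(15))*((W[:,:2]-r.x[:2])@[np.cos(r.x[2]),np.sin(r.x[2])])))(0)))
for nm,k,(x0,y0,x1,y1),o in [('top0',5,(290,140,420,200),'ov4'),('w2',2.2,(410,50,600,320),'ov6'),('w3',3,(250,0,390,235),'ov5')]:
    gf=load(nm); im=cv2.resize(cv2.imread(f'pics/{nm}.png')[y0:y1,x0:x1],None,fx=k,fy=k,interpolation=cv2.INTER_CUBIC)
    for z,c in [(0,(0,0,255)),(11,(255,0,0))]:
        for sg in (1,-1):
            q=(proj(gf,lane2w([(0,sg*30,z),(83,sg*30,z),(114,sg*21.5,z),(276,sg*21.5,z)],r.x))-[x0,y0])*k
            cv2.polylines(im,[q.round().astype(int)],False,c,1)
    cv2.imwrite(f'pics/{o}.png',im)
a=cv2.imread('pics/ov4.png'); 
E
```

```text
[ 0.57616392  0.07592859 -1.41283945] -80.94973764307983 [[-0.16, -2.35], [0.53, -3.11], [-0.35, 1.12], [0.24, 0.61], [-0.65, 6.39], [0.95, 5.89], [-0.42, -2.32]]
pad face lane x,y [239.5644998    0.31930421] [-0.16373644  0.14671918  0.16369909 -0.14073827]
depth floor check z residual mm -0.9313796991829923
```

View pics/ov5.png

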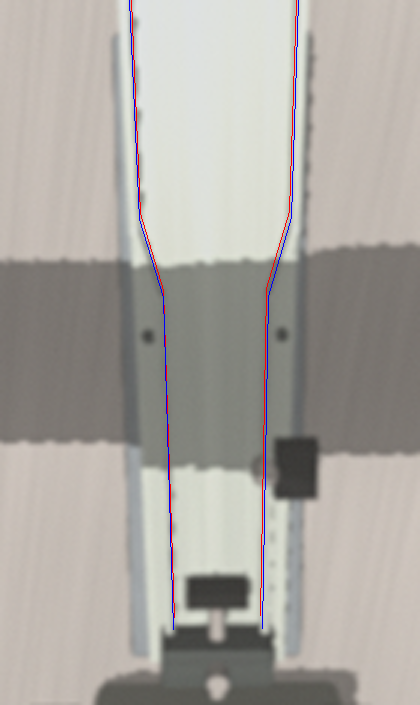

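View pics/ov6.png

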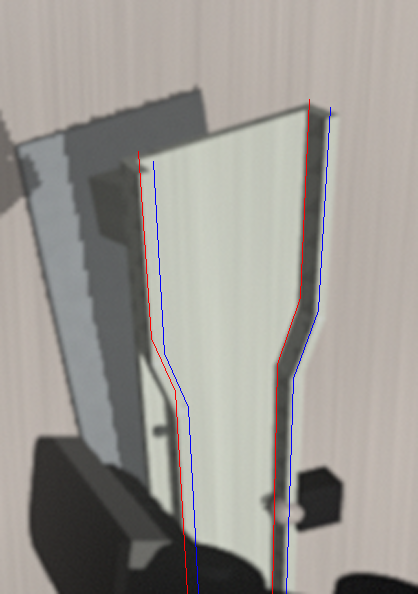

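```bash
python3 - <<'E'
from h import *
from scipy.optimize import least_squares
f=load('w3')
a=np.array([(132,377),(382,377),(173,490),(345,490)])/5+[270,0]
b=np.array([(170,468),(355,468)])/5+[270,115]
ball=np.array([(320,208)])/5+[270,115]
pk=np.r_[a,b,ball]
L=np.array([(83,-30,11),(83,30,11),(114,-21.5,11),(114,21.5,11),(276,-27.5,0),(276,27.5,0),(190,15.5,7.5)],float)
def res(p): return (proj(f,lane2w(L,p))-pk).ravel()
r=least_squares(res,np.load('lane.npy'),loss='soft_l1'); print(r.x,np.degrees(r.x[2]),res(r.x).reshape(-1,2).round(2).tolist())
np.save('lane.npy',r.x)
for z in (3,23):
  pad=np.array([(210,385),(317,385)])/5+[270,115]
  g=lambda q:(proj(f,lane2w([(q[0],q[1]-15,z),(q[0],q[1]+15,z)],r.x))-pad).ravel()
  s=least_squares(g,[230,0]); print('pad face lane x,y',z,s.x,g(s.x))
w=load('w2'); print('w2 head corner', proj(w,lane2w([(0,30,0)],r.x)), np.array([306,110])/2.2+[410,50])
t=load('top0'); print('top head mid', proj(t,lane2w([(0,0,0),(0,30,11),(0,-30,11)],r.x)))
plan([.424,.087,.2],-8.6)
E
```

```text
[ 0.57648229  0.07316564 -1.41167865] -80.88322865126612 [[-0.11, 0.16], [0.49, -0.66], [-0.28, 3.48], [0.24, 2.93], [0.05, -1.21], [-0.05, -1.73], [-0.35, -0.28]]
pad face lane x,y 3 [248.13135278   0.43216772] [ 0.30942407  0.14386487 -0.30936358 -0.15434775]
pad face lane x,y 23 [2.3646134e+02 1.5718923e-01] [-0.18208241  0.15949165  0.18204547 -0.15282302]
w2 head corner [[550.74692391  98.72305676]] [549.09090909 100.        ]
top head mid [[297.89666575 173.46420468]
 [297.10926332 164.32135463]
 [300.0190855  181.41191819]]
t 2.425 pos [ 0.5969 -0.0983  0.3988] yaw 8.33 shift mm [-144.   199.1  208.3] turn 16.9277353409596 F [-0.31 -0.08 -0.47] w 0.0341 q [ 0.54  0.46 -0.75  1.21  0.31  1.58 -0.  ]
```

```bash
python3 -m crank '[[0.4,-0.03,0.02,0.042,3],[0.4,-0.058,0.06,0.084,6],[0.4,-0.087,0.1,0.126,9.5],[0.4,-0.116,0.15,0.168,13],[0.4,-0.144,0.2,0.208,16],[0.4,-0.144,0.219,0.208,16],[0.4,-0.144,0.219,0.208,16],[0.4,-0.144,0.219,0.208,16]]' ; python3 -c "
from h import *
grab('wrist','w4');plan([.424,.085,.15],-7.5)"
```

```text
time_s: 3.42
tool_pos: [0.426, 0.0859, 0.1815]
eef_rot: [-1.571, -0.001, -0.135]
force: [0.8, 0.3, 0.7]
grip_width: 0.0341
t 3.475 pos [0.4265 0.0858 0.1817] yaw -7.77 shift mm [-2.4 31.7 -1.2] turn -0.26573809792188285 F [ 0.66 -0.15  0.6 ] w 0.034 q [ 0.3   0.33 -0.73  2.04  0.28  0.87 -0.73]
```

View pics/w4.png

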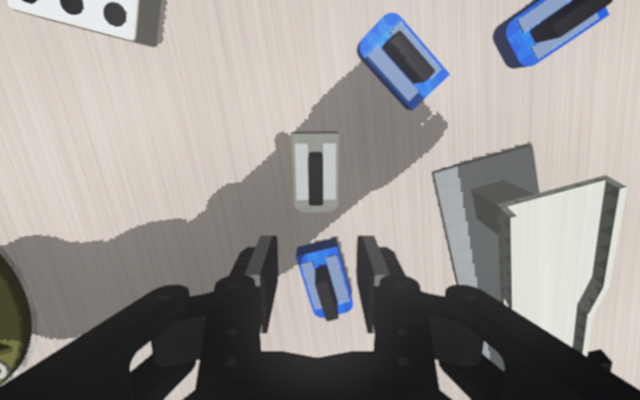

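```bash
python3 -c "
from h import *
crop('w4',280,120,355,220,6,'c9')
f=load('w4'); print((proj(f,[[.424,.085,.052],[.4265,.0858,.052]])-[280,120])*6)"
```

```text
[[205.64145049 390.60341749]
 [223.62603842 382.26532645]]
```

View pics/c9.png

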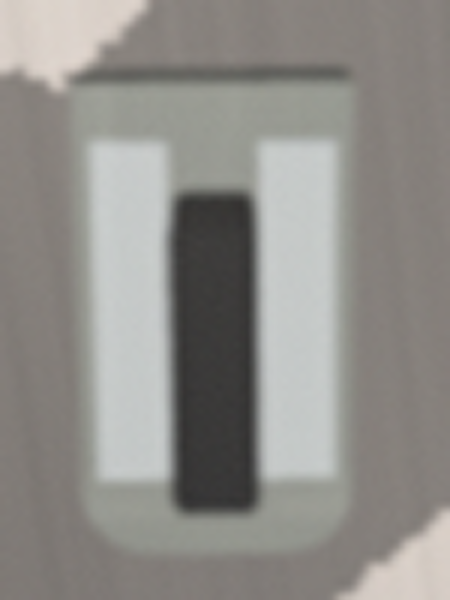

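```bash
python3 - <<'E'
from h import *
from scipy.optimize import least_squares
f=load('w4')
pk=np.array([(175,505),(258,505),(216,513),(76,82),(352,82),(215,553)])/6+[280,120]
L=np.array([(-6,-19,52),(6,-19,52),(0,-20,52),(-20,35,22),(20,35,22),(0,-35,22)])/1000.
def W(p): return L@Rn.from_euler('z',p[2]).as_matrix().T+[p[0],p[1],0]
def res(p): return (proj(f,W(p))-pk).ravel()
r=least_squares(res,[.424,.085,-.13]); print(r.x,np.degrees(r.x[2]),(res(r.x)*6).reshape(-1,2).round(0).tolist())
plan([r.x[0],r.x[1],.054],np.degrees(r.x[2]))
E
```

```text
[ 0.42561934  0.08751062 -0.13243234] -7.587813975366108 [[-4.0, 4.0], [3.0, 4.0], [-0.0, 3.0], [-4.0, -4.0], [5.0, -5.0], [1.0, -2.0]]
t 3.475 pos [0.4265 0.0858 0.1817] yaw -7.77 shift mm [ -1.3 127.7   1.5] turn -0.17792412255579393 F [ 0.66 -0.15  0.6 ] w 0.034 q [ 0.3   0.33 -0.73  2.04  0.28  0.87 -0.73]
```

```bash
python3 -m crank '[[0.4,-0.001,0.05,0.001,0],[0.4,-0.001,0.09,0.001,0],[0.4,-0.001,0.115,0.001,0],[0.4,-0.001,0.127,0.001,0],[0.4,-0.001,0.127,0.001,0],[0.4,-0.001,0.127,0.001,0]]'; python3 -c "
from h import *
plan([.4256,.0875,.054],-7.6)
grab('wrist','w5')"
```

```text
time_s: 4.22
tool_pos: [0.4254, 0.0874, 0.0544]
eef_rot: [-1.57, -0.002, -0.135]
force: [0.5, -0.2, 0.2]
grip_width: 0.0341
t 4.225 pos [0.4254 0.0874 0.0544] yaw -7.73 shift mm [0.2 0.4 0.2] turn -0.13437311884842984 F [ 0.5  -0.17  0.22] w 0.0341 q [ 0.13  0.52 -0.56  2.2   0.53  0.55 -0.97]
```

View pics/w5.png

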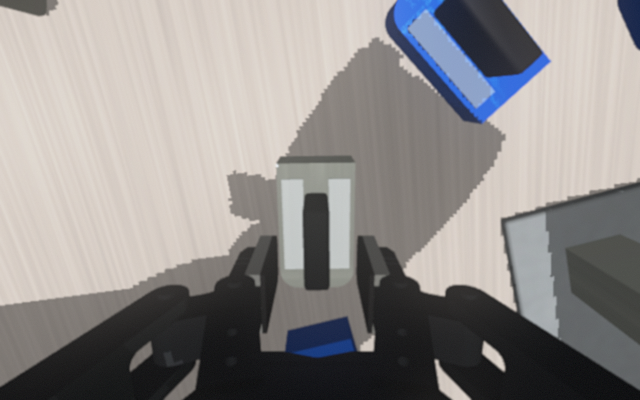

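```bash
python3 -m crank '[[0,0,0,0,0],[0,0,0,0,0],[0,0,0,0,0],[0,0,0,0,0],[0,0,0,0,0]]'; python3 -m crank '[[0,0,-0.02,0,0],[0,0,-0.04,0,0],[0,0,-0.06,0,0],[0,0,-0.06,0,0]]'; python3 -c "
from h import *
plan([.4256,.0875,.054],-7.6)
grab('wrist','w6')"
```

```text
time_s: 4.9
tool_pos: [0.4244, 0.0873, 0.0534]
eef_rot: [-1.571, 0.0, -0.134]
force: [0.2, 0.2, 0.3]
grip_width: -0.0
time_s: 5.4
tool_pos: [0.4252, 0.0875, 0.1143]
eef_rot: [-1.57, -0.002, -0.135]
force: [-0.4, 0.2, 0.0]
grip_width: -0.0002
t 5.4 pos [0.4252 0.0875 0.1143] yaw -7.73 shift mm [ 0.2 60.3  0. ] turn -0.12538959040620057 F [-0.37  0.2   0.04] w -0.0002 q [ 0.23  0.42 -0.67  2.14  0.41  0.7  -0.85]
```

View pics/w6.png

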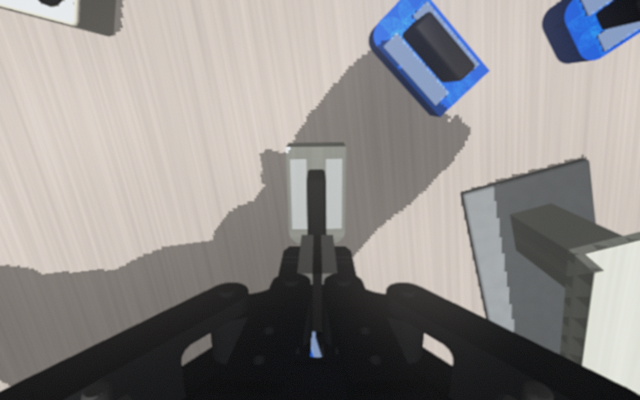

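The gripper closed to 0, so the grasp missed the fin. Before retrying I'll find out where the fingertips really are relative to the fin.

```bash
python3 - <<'E'
from h import *
f=load('w6'); s=env.sense(); R=Rn.from_euler('xyz',s['eef_rot']).as_matrix(); p=np.array(s['tool_pos'])
uv=[(309,240),(325,240),(309,255),(325,255),(309,268),(325,268),(316,190),(300,200),(333,200),(317,172)]
w=world(f,uv); print(np.c_[w.round(4),((w-p)@R*1000).round(1)])
g=grab('side','s1'); crop('s1',240,150,400,290,4.5,'c10')
print(proj(g,[p+R@[0,.025,0],p,[.4256,.0875,.052]])-[240,150])
f5=load('w5'); p5=np.array([.4254,.0874,.0544])
uv=[(262,240),(262,260),(268,300),(266,325),(372,240),(372,260),(368,300),(316,200),(316,250),(316,280)]
w=world(f5,uv); print(np.c_[w.round(4),((w-p5)@R*1000).round(1)])
E
```

```text
[[ 4.234e-01  9.900e-02  1.240e-01 -2.900e+00 -1.040e+01  1.150e+01]
 [ 4.299e-01  9.860e-02  1.249e-01  3.500e+00 -1.130e+01  1.190e+01]
 [ 4.237e-01  9.920e-02  1.384e-01 -2.600e+00 -2.480e+01  1.180e+01]
 [ 4.295e-01  9.830e-02  1.381e-01  3.200e+00 -2.450e+01  1.170e+01]
 [ 4.240e-01  9.950e-02  1.491e-01 -2.400e+00 -3.550e+01  1.210e+01]
 [ 4.292e-01  9.820e-02  1.479e-01  3.000e+00 -3.440e+01  1.150e+01]
 [ 4.265e-01  1.000e-01  5.100e-02 -1.000e-01  6.250e+01  1.290e+01]
 [ 4.136e-01  8.710e-02  2.310e-02 -1.110e+01  9.040e+01 -1.700e+00]
 [ 4.361e-01  8.350e-02  2.160e-02  1.160e+01  9.190e+01 -2.100e+00]
 [ 4.281e-01  1.071e-01  3.340e-02  6.000e-01  8.020e+01  2.020e+01]]
[[72.18425685 75.74434247]
 [72.24833327 69.03258809]
 [71.78387514 85.02835744]]
[[ 4.052e-01  1.022e-01  6.570e-02 -2.200e+01 -1.130e+01  1.190e+01]
 [ 4.074e-01  1.010e-01  8.180e-02 -1.960e+01 -2.740e+01  1.110e+01]
 [ 4.076e-01  8.700e-02  8.510e-02 -1.760e+01 -3.070e+01 -2.800e+00]
 [ 4.070e-01  8.210e-02  9.240e-02 -1.740e+01 -3.810e+01 -7.700e+00]
 [ 4.488e-01  9.550e-02  6.410e-02  2.210e+01 -9.600e+00  1.120e+01]
 [ 4.460e-01  9.620e-02  8.280e-02  1.920e+01 -2.840e+01  1.150e+01]
 [ 4.422e-01  8.710e-02  9.280e-02  1.680e+01 -3.840e+01  2.000e+00]
 [ 4.276e-01  1.072e-01  3.670e-02 -5.000e-01  1.770e+01  1.990e+01]
 [ 4.249e-01  8.750e-02  4.930e-02 -5.000e-01  5.100e+00  0.000e+00]
 [ 4.230e-01  7.370e-02  5.120e-02 -5.000e-01  3.200e+00 -1.390e+01]]
```

View pics/c10.png

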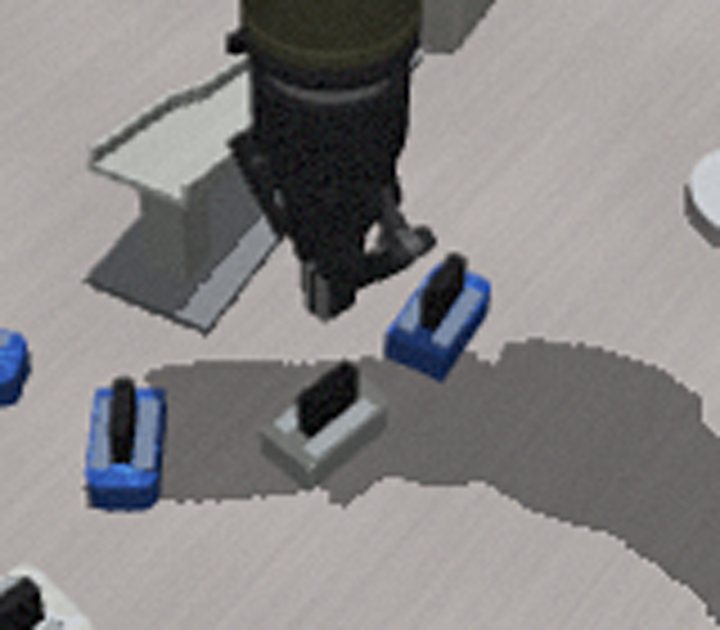

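```bash
python3 - <<'E'
from h import *
f=load('w6'); s=env.sense(); R=Rn.from_euler('xyz',s['eef_rot']).as_matrix(); p=np.array(s['tool_pos'])
for v in range(228,248,2):
    w=world(f,[(310,v),(325,v)]); print(v,w[:,2].round(4),((w-p)@R*1000).round(1).tolist())
crop('w6',270,200,370,290,6,'c11')
g=load('s1'); 
for k in (-.01,-.005,0,.005,.01): print(k,((proj(g,[p+R@[x,k,.011] for x in (-.014,0,.014)])-[240,150])*4.5).round(0).tolist())
E
```

```text
228 [0.0506 0.0486] [[-3.4, 62.4, -11.3], [6.0, 64.5, -12.1]]
230 [0.0507 0.0488] [[-3.4, 62.4, -12.7], [6.0, 64.3, -13.4]]
232 [0.0501 0.0504] [[-3.4, 63.0, -14.2], [5.9, 62.7, -14.1]]
234 [0.0515 0.0492] [[-3.4, 61.6, -15.0], [6.0, 63.8, -15.9]]
236 [0.1194 0.1215] [[-2.2, -6.3, 11.6], [4.0, -8.4, 12.4]]
238 [0.1218 0.1215] [[-2.2, -8.7, 11.7], [4.0, -8.5, 11.6]]
240 [0.1247 0.1249] [[-2.1, -11.6, 12.0], [3.9, -11.8, 12.1]]
242 [0.1275 0.127 ] [[-2.1, -14.4, 12.4], [3.9, -13.9, 12.2]]
244 [0.1287 0.1275] [[-2.0, -15.6, 12.1], [3.8, -14.4, 11.5]]
246 [0.1306 0.1289] [[-2.0, -17.5, 12.1], [3.8, -15.8, 11.3]]
-0.01 [[330.0, 324.0], [311.0, 310.0], [293.0, 296.0]]
-0.005 [[330.0, 330.0], [311.0, 316.0], [293.0, 302.0]]
0 [[330.0, 337.0], [311.0, 322.0], [293.0, 308.0]]
0.005 [[330.0, 343.0], [311.0, 328.0], [293.0, 314.0]]
0.01 [[330.0, 349.0], [311.0, 335.0], [293.0, 320.0]]
```

View pics/c11.png

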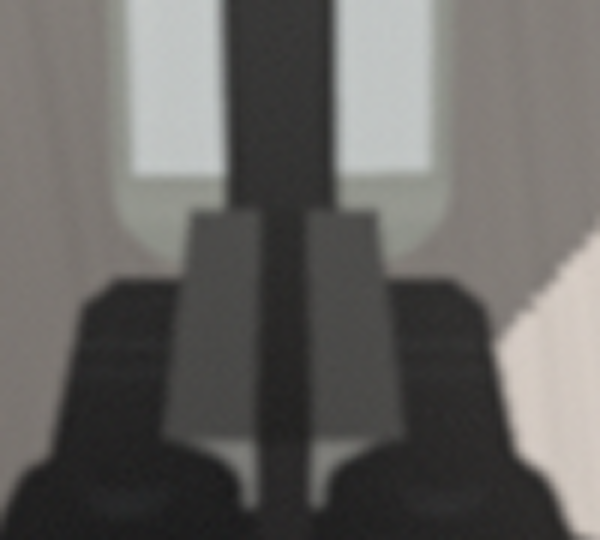

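Both cameras put the shut fingertips about 5 mm behind the TCP, while the text says 25 mm ahead. That explains the miss, since the jaws closed just above the fin. I'll trust the measurement and go about 30 mm lower, in stages with force checks.

```bash
python3 -m crank '[[0.4,0,0,0,0],[0.4,0,0,0,0],[0.4,0,0,0,0],[0.4,0,0.04,0,0],[0.4,0,0.07,0,0],[0.4,0,0.084,0,0],[0.4,0,0.084,0,0],[0.4,0,0.084,0,0]]'; python3 -c "
from h import *
plan([.4256,.0875,.024],-7.6)
grab('wrist','w7');grab('side','s2');crop('s2',250,180,370,280,5,'c12')
f=load('w7');p=np.array(env.sense()['tool_pos'])
print(world(f,[(u,v) for u in (262,372) for v in (240,244,248)]).round(4))
"
```

```text
time_s: 6.5
tool_pos: [0.4247, 0.0875, 0.0298]
eef_rot: [-1.571, -0.0, -0.134]
force: [0.6, -0.5, -0.9]
grip_width: 0.0343
t 6.5 pos [0.4247 0.0875 0.0298] yaw -7.69 shift mm [0.8 5.8 0.1] turn -0.09031179787484689 F [ 0.63 -0.55 -0.86] w 0.0343 q [ 0.09  0.56 -0.52  2.23  0.6   0.49 -1.03]
[[0.4043 0.1018 0.0399]
 [0.4049 0.1018 0.044 ]
 [0.4058 0.1024 0.0493]
 [0.448  0.0961 0.0404]
 [0.4476 0.0956 0.043 ]
 [0.4469 0.0958 0.0472]]
```

View pics/w7.png

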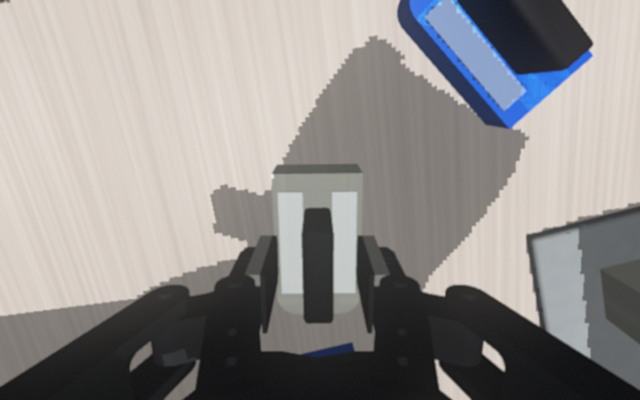

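View pics/c12.png

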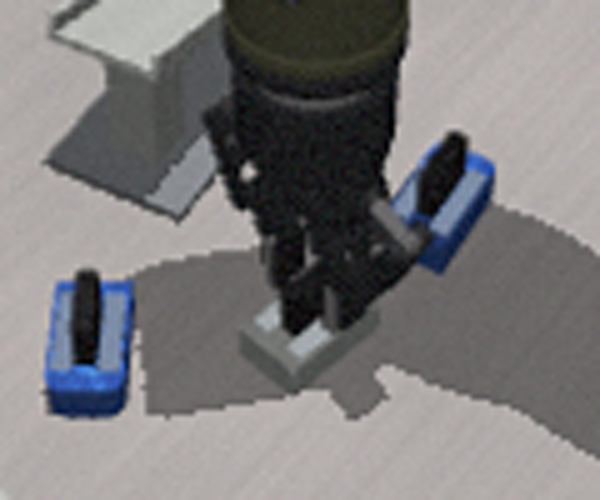

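```bash
python3 -m crank '[[0.4,0,0.004,0,0],[0.25,0,0.004,0,0],[0,0,0.004,0,0],[0,0,0.004,0,0],[0,0,0.004,0,0],[0,0,0.004,0,0]]'; python3 -c "
from h import *
plan([.4256,.0875,.024],-7.6)"
```

```text
time_s: 7.35
tool_pos: [0.4246, 0.0873, 0.0255]
eef_rot: [-1.571, -0.0, -0.135]
force: [-0.1, 0.0, 2.3]
grip_width: 0.0108
t 7.35 pos [0.4246 0.0873 0.0255] yaw -7.71 shift mm [1.  1.5 0.4] turn -0.10969159936712458 F [-0.13  0.04  2.26] w 0.0108 q [ 0.09  0.57 -0.5   2.23  0.61  0.47 -1.04]
```

Width 10.8 mm, so the fin is held. Lift it and check.

```bash
python3 -m crank '[[0,0,-0.03,0,0],[0,0,-0.07,0,0],[0,0,-0.12,0,0],[0,0,-0.17,0,0],[0,0,-0.17,0,0],[0,0,-0.17,0,0]]'; python3 -c "
from h import *
plan([.5829,.0329,.195],9.1)
grab('wrist','w8')"
```

```text
time_s: 8.1
tool_pos: [0.4238, 0.0867, 0.1945]
eef_rot: [-1.572, 0.001, -0.135]
force: [0.1, 0.3, -2.0]
grip_width: 0.011
t 8.1 pos [0.4238 0.0867 0.1945] yaw -7.73 shift mm [164.9  -0.6 -31.9] turn -16.833923806405267 F [ 0.12  0.34 -2.02] w 0.011 q [ 0.33  0.31 -0.77  2.02  0.28  0.91 -0.72]
```

View pics/w8.png

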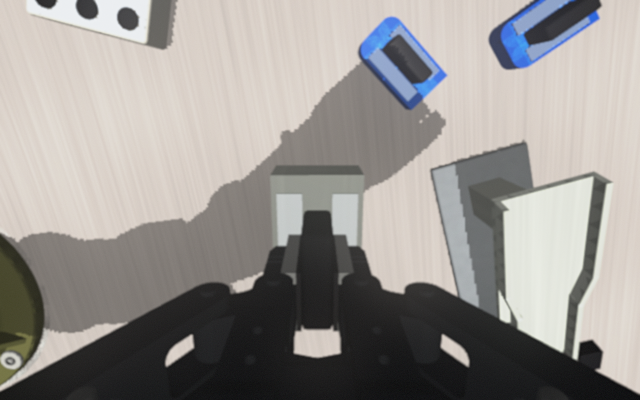

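Carrier lifted (2 N) and square in the grip: tail edge at row 175, columns 272-363. I'll compute its offset in the tool frame, then move over the chute head.

```bash
python3 - <<'E'
from h import *
f=load('w8'); s=env.sense(); R=Rn.from_euler('xyz',s['eef_rot']).as_matrix(); p=np.array(s['tool_pos'])
w=world(f,[(274,180),(360,180),(317,185),(280,210),(355,210)]);print(((w-p)@R*1000).round(1))
# tail top edge at height of body top (underside = tcp-25.5 -> top at tcp-3.5)
w=onz(f,[(272,175),(363,175)],p[2]-.0035);print(((w-p)@R*1000).round(1))
E
python3 -m crank '[[0,0.04,0,-0.008,-4],[0,0.082,0,-0.016,-8],[0,0.124,0,-0.024,-12],[0,0.165,0,-0.032,-16.8],[0,0.165,0,-0.032,-16.8],[0,0.165,0,-0.032,-16.8]]'; python3 -c "
from h import *
plan([.5829,.0329,.137],9.1)
grab('wrist','w9');grab('side','s3');crop('s3',240,100,380,240,4.2,'c13')"
```

```text
[[-18.    3.7  32.8]
 [ 18.7   4.7  32.5]
 [  0.3   4.8  30.3]
 [-15.8   3.5  19.5]
 [ 16.7   3.1  19.6]]
[[-18.7   3.5  35. ]
 [ 19.7   3.4  35. ]]
time_s: 8.9
tool_pos: [0.5823, 0.0339, 0.1934]
eef_rot: [-1.57, 0.004, 0.159]
force: [0.2, -0.2, -2.8]
grip_width: 0.0107
t 8.9 pos [0.5823 0.0339 0.1934] yaw 9.11 shift mm [ 0.6 56.4 -1.2] turn 0.014290531907704462 F [ 0.2  -0.2  -2.78] w 0.0107 q [ 0.38  0.56 -0.78  1.66  0.43  1.1  -0.36]
```

View pics/w9.png

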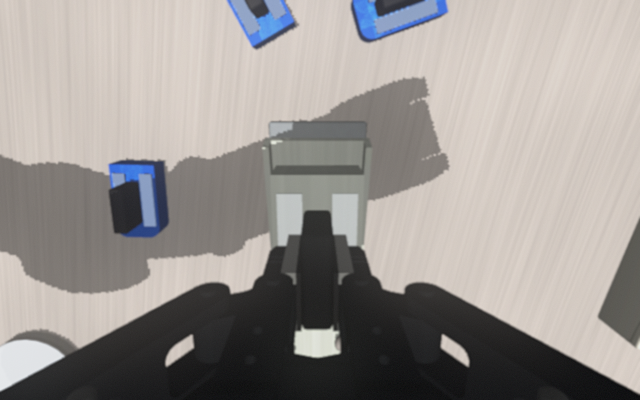

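View pics/c13.png

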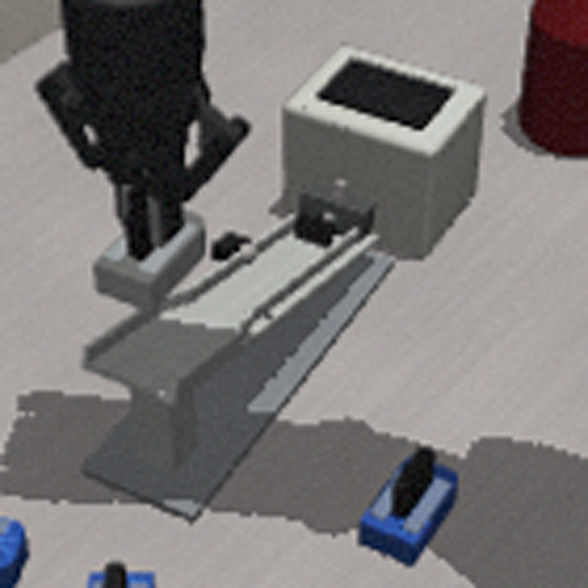

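```bash
python3 - <<'E'
from h import *
f=load('w9'); P=np.load('lane.npy')
print((proj(f,lane2w([(0,30,0),(0,30,11),(0,-30,0),(0,-30,11),(0,36,11),(0,-36,11)],P))-[255,110])*6)
crop('w9',255,110,385,200,6,'c14')
E
```

```text
[[658.69003311 181.48859731]
 [670.91047876 222.28416352]
 [ 95.94574667 181.69375894]
 [ 83.71289351 222.46234606]
 [729.75977817 222.21089514]
 [ 24.9798963  222.42486625]]
```

View pics/c14.png

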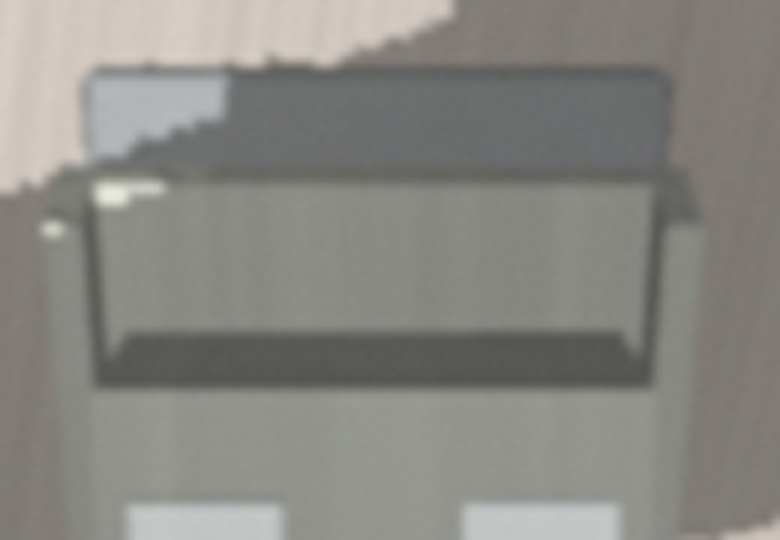

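The lane model matches this view within a pixel (floor end at row 182, predicted 181.6). Lowering the carrier now until the tail edge touches.

```bash
python3 -m crank '[[0,0,0.02,-0.001,0],[0,0,0.038,-0.001,0],[0,0,0.05,-0.001,0],[0,0,0.055,-0.001,0],[0,0,0.055,-0.001,0],[0,0,0.055,-0.001,0]]';python3 -m crank '[[0,0,0.001,0,0],[0,0,0.002,0,0],[0,0,0.003,0,0],[0,0,0.004,0,0],[0,0,0.004,0,0]]'
```

```text
time_s: 9.75
tool_pos: [0.5842, 0.0327, 0.1409]
eef_rot: [-1.571, -0.001, 0.159]
force: [-0.0, 0.4, -2.4]
grip_width: 0.011
time_s: 10.38
tool_pos: [0.5838, 0.0324, 0.1363]
eef_rot: [-1.571, 0.0, 0.159]
force: [-0.1, 1.0, -1.8]
grip_width: 0.0109
```

```bash
python3 -m crank '[[0,0,0.001,0,0],[0,0,0.002,0,0],[0,0,0.002,0,0]]';python3 -m crank '[[0,0,0.001,0,0],[0,0,0.002,0,0],[0,0,0.002,0,0]]'
```

```text
time_s: 10.75
tool_pos: [0.5838, 0.0325, 0.1343]
eef_rot: [-1.571, 0.0, 0.159]
force: [0.8, -0.1, -2.3]
grip_width: 0.011
time_s: 11.12
tool_pos: [0.5838, 0.0325, 0.1323]
eef_rot: [-1.571, 0.0, 0.159]
force: [0.3, 0.2, -1.9]
grip_width: 0.0108
```

```bash
python3 -m crank '[[0,0,0.001,0,0],[0,0,0.001,0,0]]';python3 -m crank '[[0,0,0.001,0,0],[0,0,0.001,0,0]]'; python3 -m crank '[[0,0,0.001,0,0],[0,0,0.001,0,0]]'
```

```text
time_s: 11.38
tool_pos: [0.5839, 0.0325, 0.1314]
eef_rot: [-1.571, -0.0, 0.159]
force: [-0.8, -0.2, -1.4]
grip_width: 0.0109
time_s: 11.62
tool_pos: [0.5841, 0.0325, 0.1312]
eef_rot: [-1.571, -0.001, 0.159]
force: [-1.3, -1.7, 5.3]
grip_width: 0.0109
time_s: 11.88
tool_pos: [0.5842, 0.0323, 0.131]
eef_rot: [-1.572, -0.001, 0.158]
force: [-3.2, -2.9, 13.1]
grip_width: 0.0105
```

```bash
python3 -m crank '[[0,0,0.0005,-0.001,0],[0,0,0.001,-0.002,0]]';python3 -m crank '[[0,0,0.001,-0.001,0],[0,0,0.001,-0.001,0]]'
```

```text
time_s: 12.12
tool_pos: [0.5845, 0.0319, 0.1306]
eef_rot: [-1.57, -0.002, 0.159]
force: [-4.6, 0.1, 17.8]
grip_width: 0.0112
time_s: 12.38
tool_pos: [0.585, 0.0306, 0.1295]
eef_rot: [-1.57, -0.003, 0.159]
force: [-4.5, 0.0, 14.6]
grip_width: 0.0111
```

The force levels off near 15 N, so the carrier is turning in the grip about its tail edge. I'll continue along the arc.

```bash
python3 -m crank '[[0,0,0.001,-0.001,0],[0,0,0.002,-0.002,0]]';python3 -m crank '[[0,0,0.001,-0.001,0],[0,0,0.002,-0.002,0]]';python3 -c "
from h import *
plan([.5829,.0329,.137],9.1)
grab('wrist','w10');grab('side','s4');crop('s4',240,100,380,240,4.2,'c15')"
```

```text
time_s: 12.62
tool_pos: [0.5853, 0.0285, 0.1275]
eef_rot: [-1.571, -0.003, 0.159]
force: [-4.5, 0.4, 16.3]
grip_width: 0.0109
time_s: 12.88
tool_pos: [0.5857, 0.0264, 0.1254]
eef_rot: [-1.571, -0.003, 0.159]
force: [-4.0, -2.7, 13.3]
grip_width: 0.0109
t 12.875 pos [0.5857 0.0264 0.1254] yaw 9.11 shift mm [ -1.7 -11.6   6.9] turn 0.0095552617341923 F [-3.99 -2.74 13.29] w 0.0109 q [ 0.36  0.63 -0.73  1.75  0.5   0.96 -0.41]
```

View pics/w10.png

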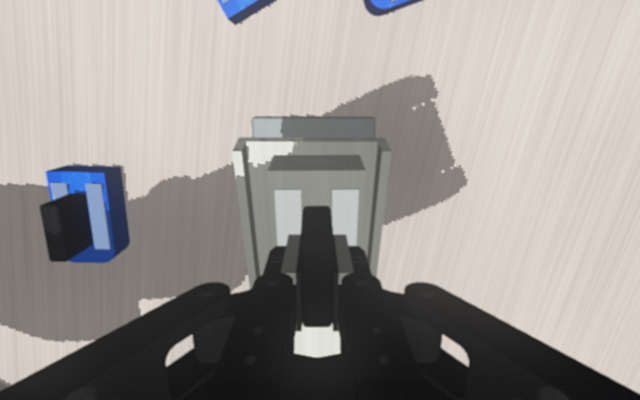

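View pics/c15.png

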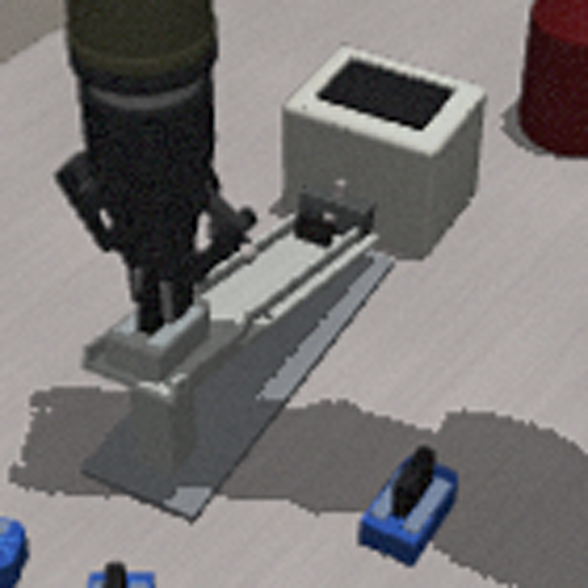

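```bash
python3 - <<'E'
from h import *
f=load('w10'); P=np.load('lane.npy'); crop('w10',255,130,385,215,6,'c16')
# lane x whose floor pt projects at row 156
for x in (0,4,6,8,10,12,14,18): print(x,proj(f,lane2w([(x,0,0)],P)).round(1), ((proj(f,lane2w([(x,0,0)],P))-[255,130])*6).round(0))
uv=[(290,175),(345,175),(290,210),(345,210),(290,183),(345,183)]
w=world(f,uv); print(w.round(4))
E
```

```text
0 [[313. 141.]] [[348.  66.]]
4 [[313.1 149.2]] [[348. 115.]]
6 [[313.1 153.3]] [[349. 140.]]
8 [[313.1 157.3]] [[349. 164.]]
10 [[313.1 161.2]] [[349. 187.]]
12 [[313.2 165.1]] [[349. 211.]]
14 [[313.2 168.9]] [[349. 234.]]
18 [[313.2 176.5]] [[349. 279.]]
[[0.5691 0.0601 0.1252]
 [0.5914 0.0636 0.1252]
 [0.5711 0.045  0.1252]
 [0.5941 0.0488 0.1254]
 [0.5695 0.0568 0.1254]
 [0.5922 0.0599 0.1238]]
```

View pics/c16.png

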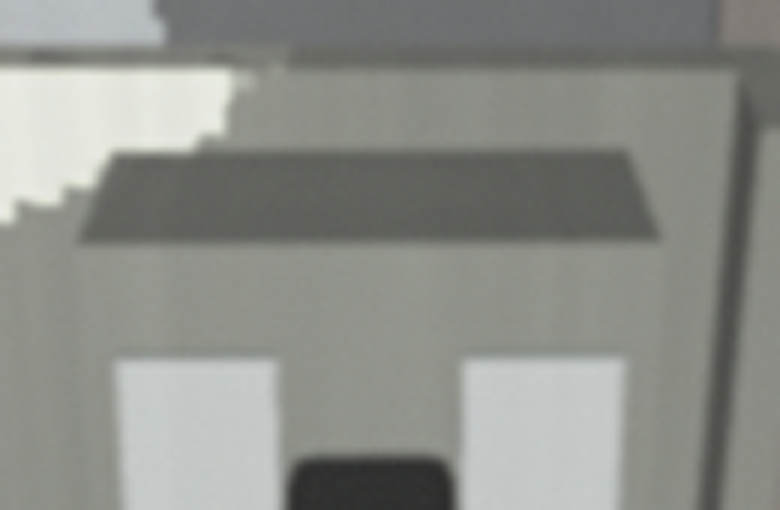

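```bash
python3 -m crank '[[0,-0.0005,0.001,-0.001,0],[0,-0.001,0.002,-0.002,0]]';python3 -m crank '[[0,-0.0005,0.001,-0.0007,0],[0,-0.001,0.002,-0.0014,0]]';python3 -c "
from h import *
plan([.5829,.0329,.137],9.1)
f=grab('wrist','w11');crop('w11',255,130,385,215,6,'c17');grab('side','s5');crop('s5',250,120,310,200,7,'c18')"
```

```text
time_s: 13.22
tool_pos: [0.5857, 0.0246, 0.1236]
eef_rot: [-1.57, -0.004, 0.159]
force: [-2.2, 0.1, 14.5]
grip_width: 0.0112
time_s: 13.48
tool_pos: [0.5859, 0.0232, 0.1218]
eef_rot: [-1.57, -0.006, 0.159]
force: [-0.2, 1.1, 15.0]
grip_width: 0.0108
t 13.475 pos [0.5859 0.0232 0.1218] yaw 9.09 shift mm [ -1.3 -15.2  10.1] turn -0.008697169854201547 F [-0.23  1.1  15.01] w 0.0108 q [ 0.37  0.63 -0.73  1.75  0.51  0.95 -0.41]
```

View pics/c17.png

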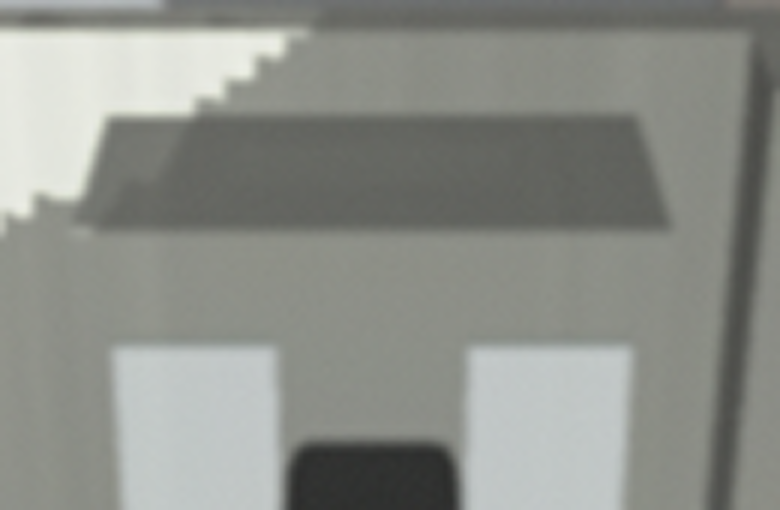

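View pics/c18.png

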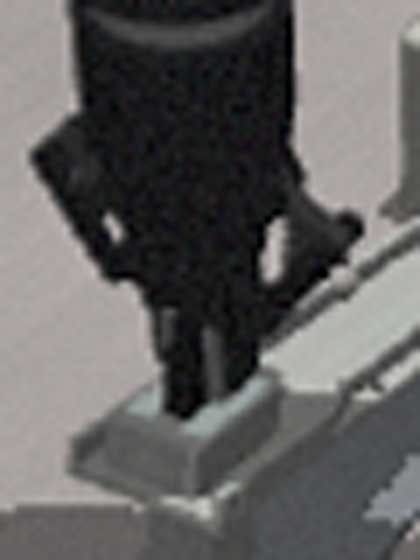

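```bash
python3 -m crank '[[0,-0.0005,0.001,-0.0007,0],[0,-0.001,0.002,-0.0014,0]]';python3 -c "
from h import *
f=grab('wrist','w12');crop('w12',255,110,385,215,6,'c19')"
```

```text
time_s: 13.82
tool_pos: [0.586, 0.0217, 0.1202]
eef_rot: [-1.57, -0.008, 0.158]
force: [3.0, -0.9, 13.8]
grip_width: 0.0111
```

View pics/c19.png

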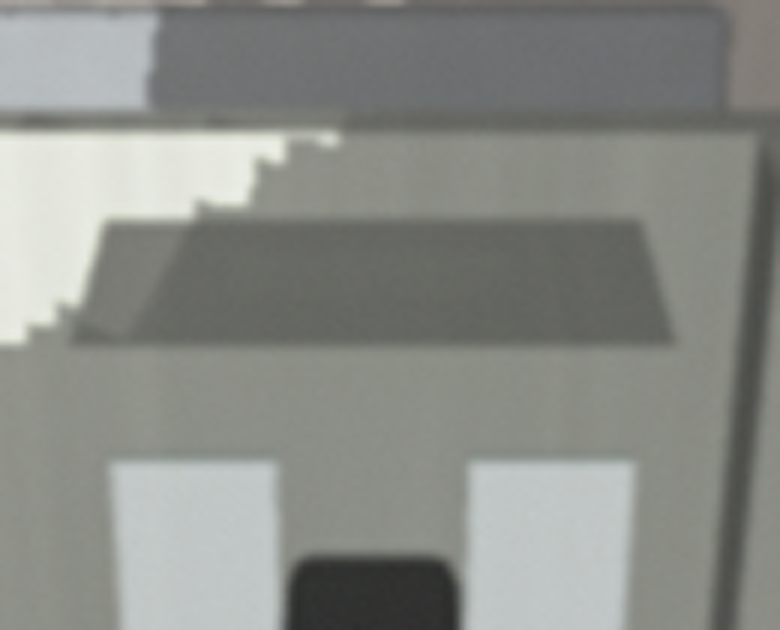

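```bash
python3 -m crank '[[0.1,0,-0.003,0,0],[0.18,0,-0.004,0,0],[0.2,0,-0.004,0,0]]';python3 -c "
from h import *
f=grab('wrist','w13');crop('w13',255,110,385,215,6,'c20')"
```

```text
time_s: 14.25
tool_pos: [0.5826, 0.0203, 0.1212]
eef_rot: [-1.571, 0.0, 0.159]
force: [0.4, 0.6, 0.7]
grip_width: 0.0169
```

View pics/c20.png

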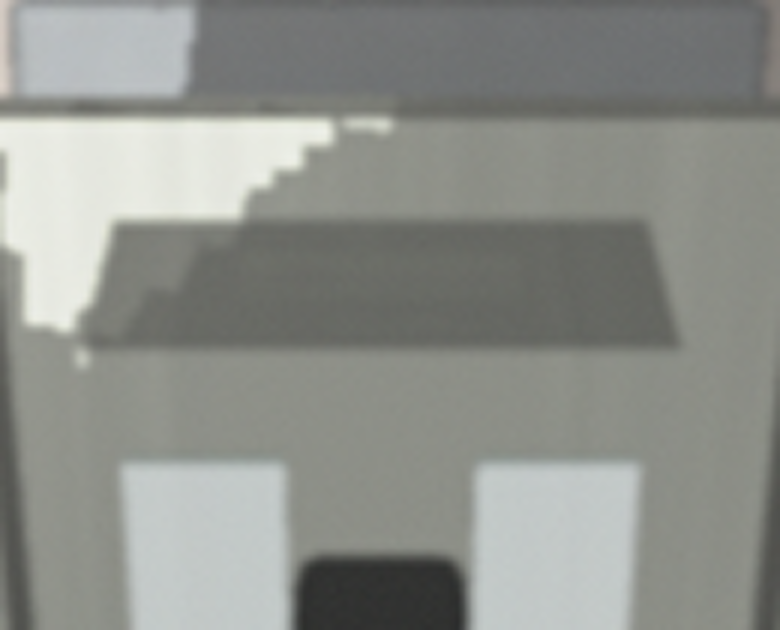

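The carrier is released in the head, seated and centred: tail edge at crop (112-648, 220), lane about 10-765, force near 0. I'll lift straight up, shut the jaws and move behind the tail.

```bash
python3 -m crank '[[0.3,0,-0.004,0,0],[0.35,0,-0.02,0,0],[0.35,0,-0.05,0,0],[0.35,0,-0.08,0,0],[0.2,0,-0.08,0.03,0],[0,0,-0.08,0.06,0],[0,0,-0.08,0.076,0],[0,0,-0.08,0.076,0]]';python3 -m crank '[[0,0,0,0,0],[0,0,0,0,0]]';python3 -c "
from h import *
plan([.5729,.0959,.117],9.1)
f=grab('wrist','w14');g=grab('side','s6');crop('s6',240,90,380,230,4.2,'c21'); s=env.sense(); R=Rn.from_euler('xyz',s['eef_rot']).as_matrix(); p=np.array(s['tool_pos'])
for v in (232,234,235,236,237,238,240): print(v,((world(f,[(309,v),(325,v)])-p)@R*1000).round(1).tolist())
for k in (-.01,-.006,-.002,.02): print(k,((proj(g,[p+R@[x,k,.011] for x in (-.01,0,.01)])-[240,90])*4.2).round(0).tolist())"
```

```text
time_s: 15.3
tool_pos: [0.5707, 0.0964, 0.202]
eef_rot: [-1.571, -0.001, 0.161]
force: [-1.1, 0.3, 0.2]
grip_width: -0.0002
time_s: 15.55
tool_pos: [0.571, 0.094, 0.2012]
eef_rot: [-1.571, 0.0, 0.157]
force: [-0.5, 0.1, 1.0]
grip_width: -0.0001
t 15.55 pos [0.571  0.094  0.2012] yaw 8.99 shift mm [ 2.2 84.2  1.7] turn -0.10862775435055028 F [-0.45  0.05  0.96] w -0.0001 q [ 0.28  0.54 -0.78  1.66  0.42  1.11 -0.46]
232 [[-5.6, 96.5, -28.1], [5.9, 97.4, -28.5]]
234 [[-5.7, 97.5, -30.1], [5.9, 96.2, -29.6]]
235 [[-3.3, -5.3, 11.2], [3.4, -5.1, 11.1]]
236 [[-3.3, -5.5, 10.8], [3.4, -5.7, 10.9]]
237 [[-3.2, -6.5, 10.8], [3.4, -6.7, 10.9]]
238 [[-3.2, -7.4, 10.7], [3.3, -7.8, 10.9]]
240 [[-3.2, -10.0, 11.0], [3.3, -10.5, 11.2]]
-0.01 [[96.0, 333.0], [81.0, 328.0], [66.0, 322.0]]
-0.006 [[97.0, 339.0], [82.0, 333.0], [67.0, 328.0]]
-0.002 [[97.0, 344.0], [82.0, 338.0], [68.0, 333.0]]
0.02 [[101.0, 373.0], [86.0, 367.0], [72.0, 362.0]]
```

View pics/w14.png

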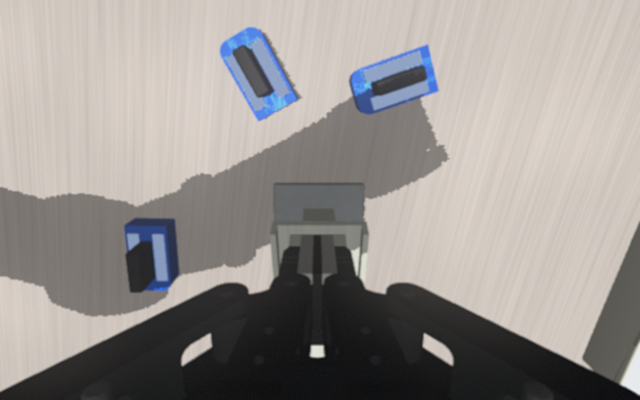

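View pics/c21.png

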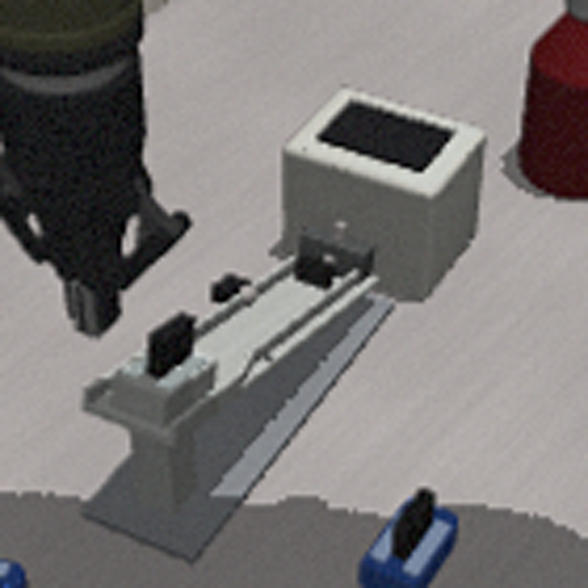

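Both cameras again put the shut tip about 5 mm behind the TCP. The carrier lies flat in the head with its nose downhill. Lowering behind the tail.

```bash
python3 -m crank '[[0,0.002,0.03,0.002,0],[0,0.002,0.06,0.002,0],[0,0.002,0.08,0.002,0],[0,0.002,0.084,0.002,0],[0,0.002,0.084,0.002,0],[0,0.002,0.084,0.002,0]]';python3 -c "
from h import *
plan([.5729,.0959,.117],9.1)
P=np.load('lane.npy'); p=env.sense()['tool_pos']; d=np.array([np.cos(P[2]),np.sin(P[2])]); n=np.array([-d[1],d[0]]); print('s,lat',(p[:2]-P[:2])@d,(p[:2]-P[:2])@n)
g=grab('side','s7');crop('s7',240,90,380,230,4.2,'c22');grab('wrist','w15')"
```

```text
time_s: 16.4
tool_pos: [0.573, 0.0979, 0.1184]
eef_rot: [-1.571, -0.002, 0.159]
force: [0.3, -0.3, 0.3]
grip_width: -0.0
t 16.4 pos [0.573  0.0979 0.1184] yaw 9.08 shift mm [-0.4  1.4 -1.9] turn -0.016752690083535526 F [ 0.29 -0.27  0.32] w -0.0 q [ 0.24  0.63 -0.73  1.77  0.51  0.94 -0.54]
s,lat -0.024941399415086236 0.0004457371245491775
```

View pics/c22.png

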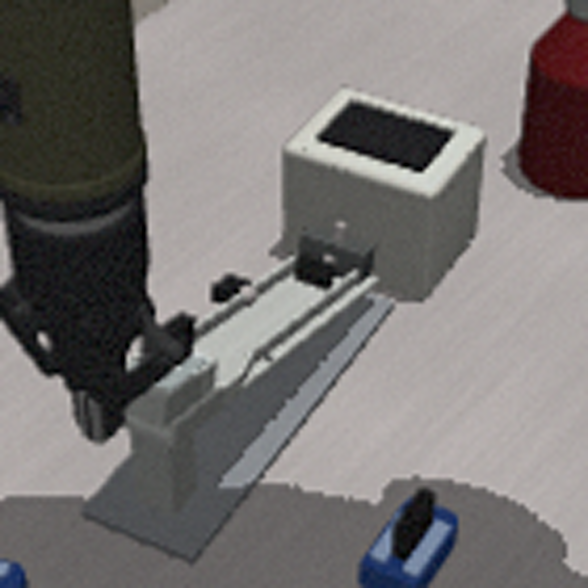

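```bash
python3 -m crank '[[0,0,0.002,-0.005,0],[0,0,0.004,-0.01,0],[0,0,0.0055,-0.015,0],[0,0,0.007,-0.02,0],[0,0,0.008,-0.025,0],[0,0,0.0095,-0.03,0],[0,0,0.011,-0.035,0],[0,0,0.0122,-0.04,0]]';python3 -c "
from h import *
P=np.load('lane.npy'); p=env.sense()['tool_pos']; d=np.array([np.cos(P[2]),np.sin(P[2])]); n=np.array([-d[1],d[0]]);s=(p[:2]-P[:2])@d; print('s,lat',s,(p[:2]-P[:2])@n,'tip h',p[2]+.005-(.108-.2679*(s+.011)))
g=grab('side','s8');crop('s8',240,90,380,230,4.2,'c23');grab('wrist','w16')"
```

```text
time_s: 17.5
tool_pos: [0.5788, 0.0579, 0.1051]
eef_rot: [-1.571, -0.0, 0.159]
force: [-0.6, 0.4, -0.2]
grip_width: 0.0001
s,lat 0.015431376049944052 -0.00016990723842445174 tip h 0.009179274106919405
```

View pics/c23.png

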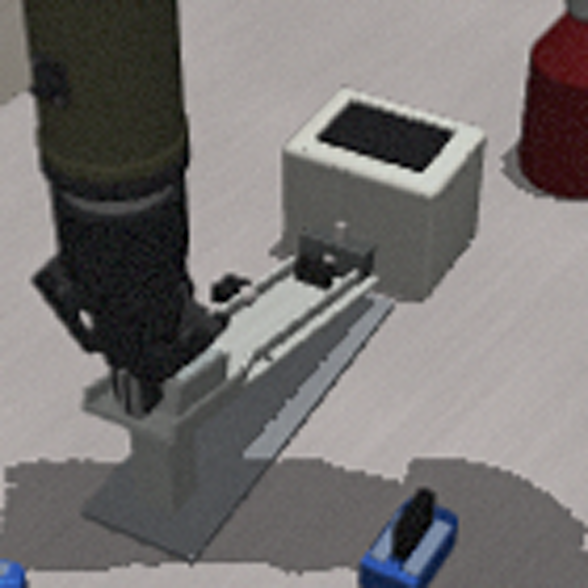

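View pics/w16.png

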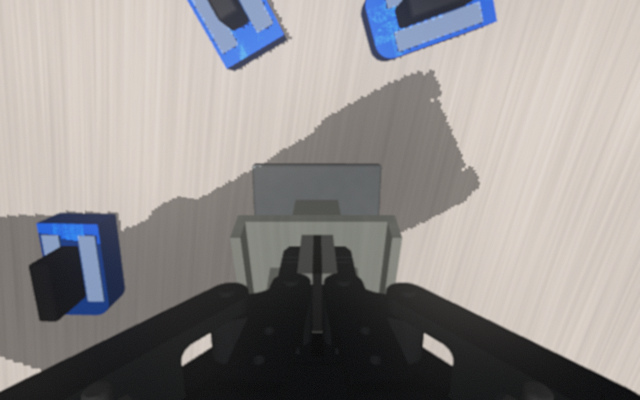

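The carrier moves ahead of the fingers and the tip is 9 mm above the floor. Continuing along the slope.

```bash
python3 -m crank '[[0,0,0.0012,-0.005,0],[0,0,0.0025,-0.01,0],[0,0,0.0038,-0.015,0],[0,0,0.0052,-0.02,0],[0,0,0.0065,-0.025,0],[0,0,0.0078,-0.03,0],[0,0,0.0092,-0.035,0],[0,0,0.0105,-0.04,0]]';cat > st.py <<'E'
from h import *
def st():
    P=np.load('lane.npy'); q=env.sense(); p=q['tool_pos']; d=np.array([np.cos(P[2]),np.sin(P[2])]); n=np.array([-d[1],d[0]]);s=(p[:2]-P[:2])@d
    print('t %.2f s %.4f lat %.4f tiph %.4f Fup(along -d) %.2f Fz %.2f  est tail x %.1f nose %.1f'%(q['time_s'],s,(p[:2]-P[:2])@n,p[2]+.005-(.108-.2679*(s+.011)),-(q['force'][:2]@d),q['force'][2],((s+.011-.0025)/.9659)*1000,((s+.011-.0025)/.9659)*1000+70))
if __name__=='__main__': st()
E
python3 st.py
```

```text
time_s: 18.6
tool_pos: [0.5851, 0.0184, 0.0946]
eef_rot: [-1.571, -0.0, 0.159]
force: [-0.4, -0.4, 0.8]
grip_width: -0.0002
t 18.60 s 0.0555 lat -0.0002 tiph 0.0094 Fup(along -d) -0.30 Fz 0.82  est tail x 66.2 nose 136.2
```

```bash
python3 -m crank '[[0,0,0.0013,-0.005,0],[0,0,0.0027,-0.01,0],[0,0,0.004,-0.015,0],[0,0,0.0053,-0.02,0],[0,0,0.0067,-0.025,0],[0,0,0.008,-0.03,0],[0,0,0.0094,-0.035,0],[0,0,0.0094,-0.035,0]]';python3 st.py; python3 -c "
from h import *
g=grab('side','s9');crop('s9',240,90,380,230,4.2,'c24')"
```

```text
time_s: 19.6
tool_pos: [0.5906, -0.0166, 0.0851]
eef_rot: [-1.571, 0.0, 0.158]
force: [-0.2, -0.6, 0.2]
grip_width: 0.0002
t 19.60 s 0.0908 lat -0.0003 tiph 0.0093 Fup(along -d) -0.60 Fz 0.23  est tail x 102.8 nose 172.8
```

View pics/c24.png

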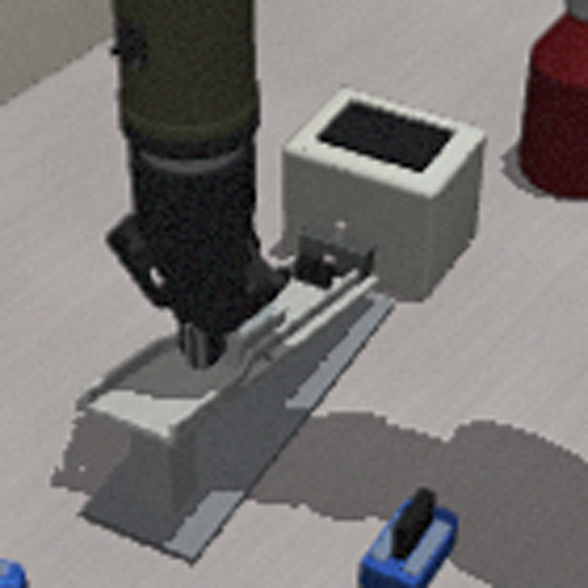

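The carrier is in the narrow part with the nose near x = 173. Going slower through the ball, reading the force every few mm.

```bash
python3 -m crank '[[0,0,0.0005,-0.002,0],[0,0,0.001,-0.004,0],[0,0,0.0016,-0.006,0],[0,0,0.0021,-0.008,0],[0,0,0.0027,-0.01,0]]';python3 st.py; python3 -m crank '[[0,0,0.0005,-0.002,0],[0,0,0.001,-0.004,0],[0,0,0.0016,-0.006,0]]';python3 st.py;python3 -m crank '[[0,0,0.0005,-0.002,0],[0,0,0.001,-0.004,0],[0,0,0.0016,-0.006,0]]';python3 st.py
```

```text
time_s: 20.27
tool_pos: [0.5922, -0.0258, 0.0826]
eef_rot: [-1.571, -0.0, 0.159]
force: [-0.2, -0.2, 0.2]
grip_width: 0.0
t 20.27 s 0.1002 lat -0.0002 tiph 0.0094 Fup(along -d) -0.19 Fz 0.15  est tail x 112.6 nose 182.6
time_s: 20.65
tool_pos: [0.5932, -0.0318, 0.081]
eef_rot: [-1.571, -0.0, 0.159]
force: [0.1, 0.7, 1.6]
grip_width: 0.0002
t 20.65 s 0.1063 lat -0.0002 tiph 0.0094 Fup(along -d) 0.69 Fz 1.65  est tail x 118.8 nose 188.8
time_s: 21.02
tool_pos: [0.5942, -0.0358, 0.0798]
eef_rot: [-1.569, -0.001, 0.16]
force: [-0.4, 5.5, 3.5]
grip_width: 0.0001
t 21.02 s 0.1104 lat 0.0002 tiph 0.0093 Fup(along -d) 5.47 Fz 3.45  est tail x 123.1 nose 193.1
```

```bash
python3 -m crank '[[0,0,0.0005,-0.002,0],[0,0,0.001,-0.004,0]]';python3 st.py; python3 -m crank '[[0,0,0.0005,-0.002,0],[0,0,0.001,-0.004,0]]';python3 st.py;python3 -m crank '[[0,0,0.0005,-0.002,0],[0,0,0.001,-0.004,0],[0,0,0.0016,-0.006,0]]';python3 st.py
```

```text
time_s: 21.28
tool_pos: [0.5949, -0.0403, 0.0786]
eef_rot: [-1.569, -0.001, 0.16]
force: [-1.3, 5.7, 2.4]
grip_width: -0.0002
t 21.27 s 0.1150 lat 0.0002 tiph 0.0094 Fup(along -d) 5.87 Fz 2.37  est tail x 127.8 nose 197.8
time_s: 21.52
tool_pos: [0.5953, -0.0457, 0.0773]
eef_rot: [-1.571, 0.0, 0.159]
force: [-0.6, 2.9, 0.7]
grip_width: 0.0001
t 21.52 s 0.1204 lat -0.0003 tiph 0.0095 Fup(along -d) 2.96 Fz 0.69  est tail x 133.4 nose 203.4
time_s: 21.9
tool_pos: [0.5961, -0.0517, 0.0756]
eef_rot: [-1.571, 0.0, 0.159]
force: [-0.5, 3.0, 1.0]
grip_width: 0.0001
t 21.90 s 0.1264 lat -0.0004 tiph 0.0094 Fup(along -d) 3.00 Fz 0.99  est tail x 139.6 nose 209.6
```

The force peaked at 5.9 N and fell to a steady drag of about 3 N, so the carrier is past the ball. Now feeling for the stop, which I saw at about x = 236-248.

```bash
python3 -m crank '[[0,0,0.0005,-0.002,0],[0,0,0.001,-0.004,0],[0,0,0.0016,-0.006,0]]';python3 st.py; python3 -m crank '[[0,0,0.0005,-0.002,0],[0,0,0.001,-0.004,0]]';python3 st.py;python3 -m crank '[[0,0,0.0005,-0.002,0],[0,0,0.001,-0.004,0]]';python3 st.py
```

```text
time_s: 22.28
tool_pos: [0.5971, -0.0576, 0.0741]
eef_rot: [-1.571, 0.0, 0.159]
force: [-1.0, 3.8, -0.2]
grip_width: -0.0001
t 22.27 s 0.1324 lat -0.0004 tiph 0.0095 Fup(along -d) 3.90 Fz -0.19  est tail x 145.9 nose 215.9
time_s: 22.52
tool_pos: [0.5977, -0.0615, 0.0731]
eef_rot: [-1.571, 0.0, 0.159]
force: [-1.1, 3.3, 0.3]
grip_width: 0.0
t 22.52 s 0.1364 lat -0.0004 tiph 0.0095 Fup(along -d) 3.41 Fz 0.30  est tail x 150.0 nose 220.0
time_s: 22.78
tool_pos: [0.5983, -0.0655, 0.0721]
eef_rot: [-1.571, 0.0, 0.159]
force: [-1.5, 3.4, 0.7]
grip_width: 0.0003
t 22.77 s 0.1404 lat -0.0004 tiph 0.0096 Fup(along -d) 3.54 Fz 0.66  est tail x 154.1 nose 224.1
```

```bash
python3 -m crank '[[0,0,0.0006,-0.002,0],[0,0,0.0012,-0.004,0]]';python3 st.py; python3 -m crank '[[0,0,0.0005,-0.002,0],[0,0,0.001,-0.004,0]]';python3 st.py;python3 -c "
from h import *
g=grab('side','s10');crop('s10',240,90,380,230,4.2,'c25')"
```

```text
time_s: 23.02
tool_pos: [0.5989, -0.0694, 0.0709]
eef_rot: [-1.571, 0.0, 0.159]
force: [-2.5, 2.8, 0.3]
grip_width: 0.0
t 23.02 s 0.1443 lat -0.0004 tiph 0.0095 Fup(along -d) 3.15 Fz 0.27  est tail x 158.2 nose 228.2
time_s: 23.28
tool_pos: [0.5997, -0.0733, 0.0699]
eef_rot: [-1.571, 0.0, 0.159]
force: [-1.9, 1.9, 0.4]
grip_width: 0.0001
t 23.27 s 0.1483 lat -0.0003 tiph 0.0096 Fup(along -d) 2.20 Fz 0.38  est tail x 162.4 nose 232.4
```

View pics/c25.png

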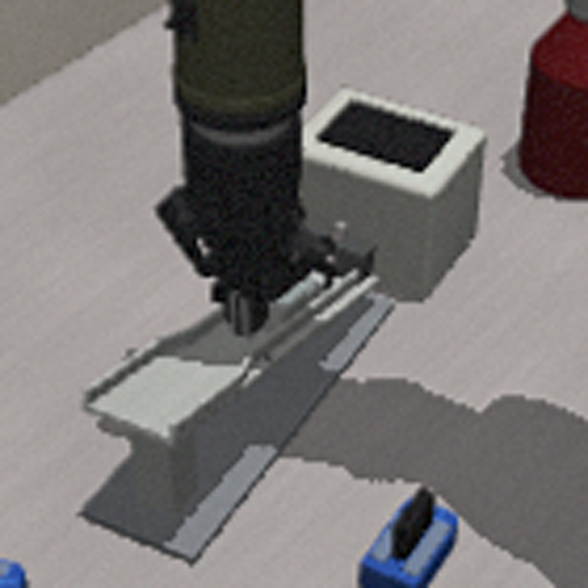

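```bash
for i in 1; do python3 -m crank '[[0,0,0.0003,-0.001,0],[0,0,0.0006,-0.002,0]]';python3 st.py; python3 -m crank '[[0,0,0.0003,-0.001,0],[0,0,0.0006,-0.002,0]]';python3 st.py; python3 -m crank '[[0,0,0.0003,-0.001,0],[0,0,0.0006,-0.002,0]]';python3 st.py; done
```

```text
time_s: 23.58
tool_pos: [0.6001, -0.0749, 0.0695]
eef_rot: [-1.571, -0.0, 0.159]
force: [-2.4, 3.0, 1.5]
grip_width: 0.0
t 23.57 s 0.1499 lat -0.0001 tiph 0.0096 Fup(along -d) 3.39 Fz 1.54  est tail x 164.0 nose 234.0
time_s: 23.82
tool_pos: [0.6005, -0.077, 0.0689]
eef_rot: [-1.571, -0.0, 0.159]
force: [-2.2, 2.6, 1.6]
grip_width: 0.0003
t 23.82 s 0.1520 lat -0.0001 tiph 0.0096 Fup(along -d) 2.93 Fz 1.65  est tail x 166.2 nose 236.2
time_s: 24.08
tool_pos: [0.6008, -0.0791, 0.0683]
eef_rot: [-1.571, -0.0, 0.159]
force: [-2.5, 2.5, 2.6]
grip_width: 0.0001
t 24.07 s 0.1542 lat -0.0001 tiph 0.0095 Fup(along -d) 2.88 Fz 2.59  est tail x 168.4 nose 238.4
```

```bash
for i in 1; do python3 -m crank '[[0,0,0.0003,-0.001,0],[0,0,0.0005,-0.002,0]]';python3 st.py; python3 -m crank '[[0,0,0.0003,-0.001,0],[0,0,0.0005,-0.002,0]]';python3 st.py; done
```

```text
time_s: 24.32
tool_pos: [0.6011, -0.081, 0.0677]
eef_rot: [-1.571, -0.0, 0.159]
force: [-1.9, 3.4, 3.2]
grip_width: 0.0001
t 24.32 s 0.1561 lat -0.0001 tiph 0.0095 Fup(along -d) 3.62 Fz 3.22  est tail x 170.4 nose 240.4
time_s: 24.58
tool_pos: [0.6014, -0.083, 0.0672]
eef_rot: [-1.571, -0.0, 0.159]
force: [-2.1, 2.6, 2.8]
grip_width: 0.0003
t 24.57 s 0.1582 lat -0.0001 tiph 0.0095 Fup(along -d) 2.90 Fz 2.76  est tail x 172.6 nose 242.6
```

```bash
for i in 1; do python3 -m crank '[[0,0,0.0003,-0.001,0],[0,0,0.0005,-0.002,0]]';python3 st.py; python3 -m crank '[[0,0,0.0003,-0.001,0],[0,0,0.0005,-0.002,0]]';python3 st.py; done
```

```text
time_s: 24.82
tool_pos: [0.6017, -0.085, 0.0667]
eef_rot: [-1.571, -0.0, 0.159]
force: [-1.5, 4.2, 2.4]
grip_width: -0.0004
t 24.82 s 0.1602 lat -0.0001 tiph 0.0095 Fup(along -d) 4.35 Fz 2.42  est tail x 174.6 nose 244.6
time_s: 25.08
tool_pos: [0.602, -0.087, 0.0661]
eef_rot: [-1.571, -0.0, 0.159]
force: [-1.4, 2.9, 2.5]
grip_width: 0.0001
t 25.07 s 0.1622 lat -0.0002 tiph 0.0095 Fup(along -d) 3.14 Fz 2.53  est tail x 176.7 nose 246.7
```

```bash
for i in 1; do python3 -m crank '[[0,0,0.0003,-0.001,0],[0,0,0.0005,-0.002,0]]';python3 st.py; done; python3 -c "
from h import *
g=grab('side','s11');crop('s11',270,100,370,190,6,'c26');grab('top','t11');crop('t11',330,130,430,200,6,'c27')"
```

```text
time_s: 25.32
tool_pos: [0.6023, -0.0885, 0.0657]
eef_rot: [-1.57, -0.0, 0.159]
force: [-2.8, 5.2, 4.0]
grip_width: 0.0001
t 25.32 s 0.1637 lat -0.0002 tiph 0.0095 Fup(along -d) 5.54 Fz 4.04  est tail x 178.3 nose 248.3
```

View pics/c26.png

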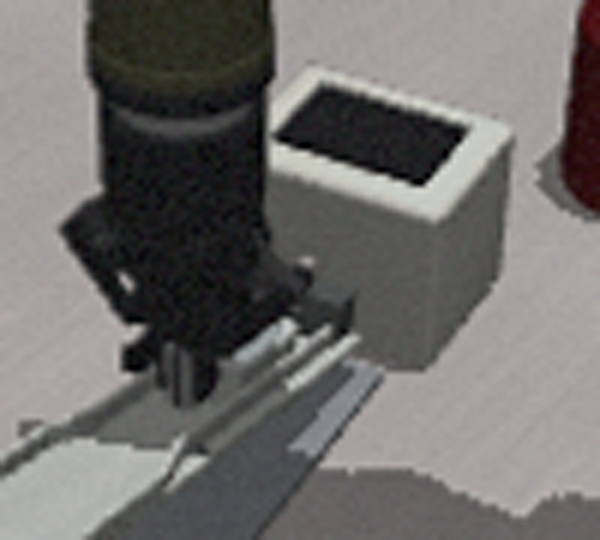

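View pics/c27.png

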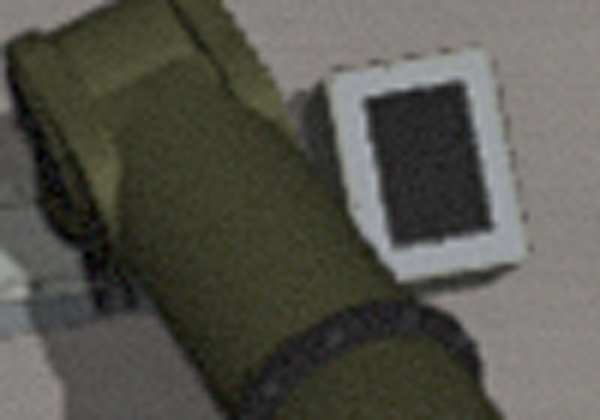

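The force went from about 3.2 to 5.5 N at nose x of about 248, which is where the camera saw the pad. Going on in 1 mm steps to confirm that it climbs like the spring.

```bash
python3 -m crank '[[0,0,0.0002,-0.0007,0],[0,0,0.0002,-0.0007,0]]';python3 st.py;python3 -m crank '[[0,0,0.0002,-0.0007,0],[0,0,0.0002,-0.0007,0]]';python3 st.py
```

```text
time_s: 25.68
tool_pos: [0.6024, -0.089, 0.0656]
eef_rot: [-1.57, -0.0, 0.159]
force: [-1.6, 4.3, 3.5]
grip_width: -0.0
t 25.68 s 0.1642 lat -0.0002 tiph 0.0095 Fup(along -d) 4.50 Fz 3.54  est tail x 178.8 nose 248.8
time_s: 25.92
tool_pos: [0.6024, -0.0894, 0.0655]
eef_rot: [-1.57, -0.0, 0.159]
force: [-3.3, 5.7, 5.1]
grip_width: 0.0002
t 25.93 s 0.1646 lat -0.0001 tiph 0.0095 Fup(along -d) 6.11 Fz 5.10  est tail x 179.3 nose 249.3
```

```bash
python3 -m crank '[[0,0,0.0002,-0.0007,0],[0,0,0.0002,-0.0007,0]]';python3 st.py;python3 -m crank '[[0,0,0.0002,-0.0007,0],[0,0,0.0002,-0.0007,0]]';python3 st.py
```

```text
time_s: 26.18
tool_pos: [0.6025, -0.0898, 0.0653]
eef_rot: [-1.57, -0.0, 0.16]
force: [-3.5, 6.2, 4.7]
grip_width: 0.0002
t 26.18 s 0.1650 lat -0.0001 tiph 0.0095 Fup(along -d) 6.72 Fz 4.66  est tail x 179.7 nose 249.7
time_s: 26.42
tool_pos: [0.6026, -0.0902, 0.0652]
eef_rot: [-1.569, -0.0, 0.16]
force: [-3.4, 6.7, 6.0]
grip_width: -0.0001
t 26.43 s 0.1654 lat -0.0001 tiph 0.0095 Fup(along -d) 7.12 Fz 6.03  est tail x 180.1 nose 250.1
```

```bash
python3 -m crank '[[0,0,0.0002,-0.0007,0],[0,0,0.0002,-0.0007,0]]';python3 st.py;python3 -m crank '[[0,0,0.0002,-0.0007,0],[0,0,0.0002,-0.0007,0]]';python3 st.py
```

```text
time_s: 26.68
tool_pos: [0.6026, -0.0906, 0.0651]
eef_rot: [-1.569, -0.0, 0.16]
force: [-3.3, 7.7, 5.8]
grip_width: -0.0005
t 26.68 s 0.1658 lat -0.0001 tiph 0.0095 Fup(along -d) 8.14 Fz 5.85  est tail x 180.5 nose 250.5
time_s: 26.92
tool_pos: [0.6027, -0.091, 0.065]
eef_rot: [-1.569, -0.0, 0.16]
force: [-4.3, 7.6, 7.6]
grip_width: 0.0002
t 26.93 s 0.1662 lat -0.0001 tiph 0.0095 Fup(along -d) 8.20 Fz 7.62  est tail x 180.9 nose 250.9
```

Spring-like climb confirmed: about 2.5 N/mm over 3 mm, total about 10 N along the lane, of which about 6 N is on the pad. That is firmly home and well below 15 N. Backing off slowly.

```bash
python3 -m crank '[[0,0,-0.0003,0.001,0],[0,0,-0.0006,0.002,0],[0,0,-0.001,0.003,0],[0,0,-0.0014,0.005,0],[0,0,-0.003,0.01,0],[0,0,-0.006,0.02,0],[0,0,-0.012,0.03,0],[0,0,-0.012,0.03,0]]';python3 st.py;python3 -m crank '[[0,0,-0.05,0.02,0],[0,0,-0.1,0.06,0],[0,0,-0.15,0.1,0],[0,0,-0.2,0.14,0],[0,0,-0.2,0.14,0],[0,0,-0.2,0.14,0]]'; python3 -c "
from h import *
g=grab('side','s12');crop('s12',270,100,370,190,6,'c28');grab('top','t12');crop('t12',330,130,430,200,6,'c29');grab('wrist','w17')"
```

```text
time_s: 27.92
tool_pos: [0.5986, -0.0618, 0.0774]
eef_rot: [-1.571, -0.002, 0.161]
force: [0.8, -0.0, -0.5]
grip_width: -0.0001
t 27.93 s 0.1367 lat 0.0004 tiph 0.0140 Fup(along -d) -0.16 Fz -0.52  est tail x 150.4 nose 220.4
time_s: 28.68
tool_pos: [0.5761, 0.0742, 0.2763]
eef_rot: [-1.572, -0.0, 0.159]
force: [-0.3, -0.3, -0.7]
grip_width: -0.0
```

View pics/c28.png

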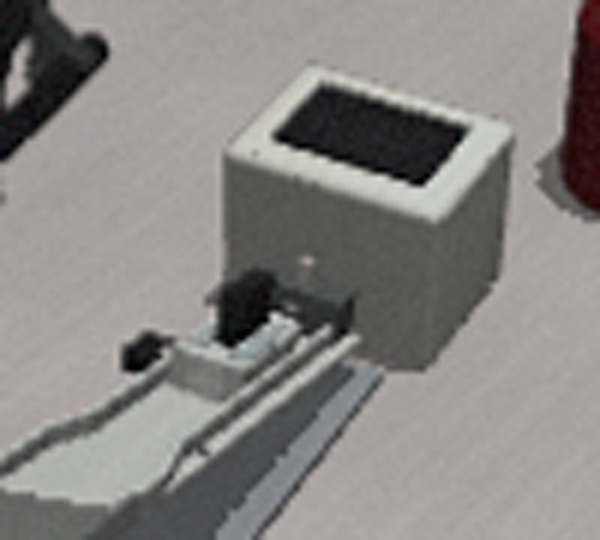

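View pics/c29.png

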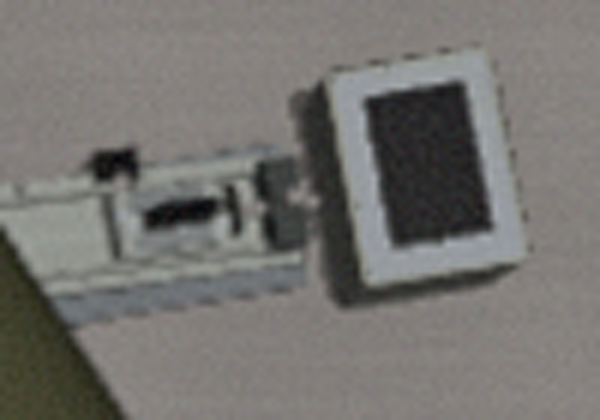

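View pics/w17.png

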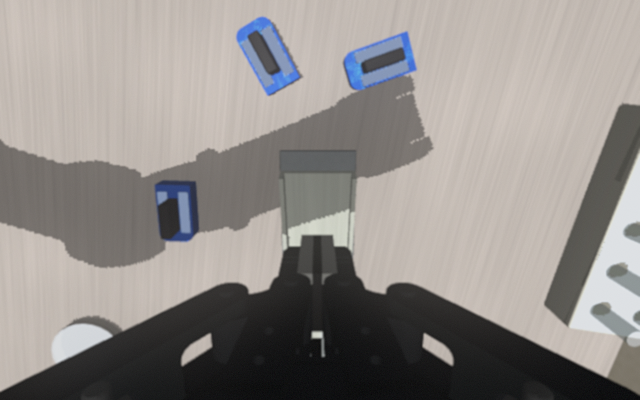

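The carrier stayed in the foot of the lane. One close look from above, as before, to check the nose against the pad.

```bash
python3 -c "
from h import *
plan([.6,-.11,.33],9.1)"; python3 -m crank '[[0,0,-0.02,-0.045,0],[0,0,-0.035,-0.09,0],[0,0,-0.05,-0.135,0],[0,0,-0.055,-0.185,0],[0,0,-0.055,-0.185,0],[0,0,-0.055,-0.185,0],[0,0,-0.055,-0.185,0]]'; python3 -c "
from h import *
grab('wrist','w18');crop('w18',270,90,370,240,4,'c30')
f=load('w18');P=np.load('lane.npy');print(((proj(f,lane2w([(248,0,23),(276,0,0),(190,15.5,7.5)],P))-[270,90])*4).round())
t=load('top0')"
```

```text
t 28.825 pos [0.5758 0.0728 0.2748] yaw 8.97 shift mm [  -4.8  -55.1 -184.4] turn -0.12763702747784578 F [-0.48  0.03  0.17] w 0.0002 q [ 0.34  0.49 -0.82  1.54  0.37  1.28 -0.37]
time_s: 29.7
tool_pos: [0.605, -0.1067, 0.3311]
eef_rot: [-1.57, 0.001, 0.161]
force: [-0.3, -0.1, -0.6]
grip_width: 0.0003
[[188. 471.]
 [188. 505.]
 [242. 273.]]
```

View pics/c30.png

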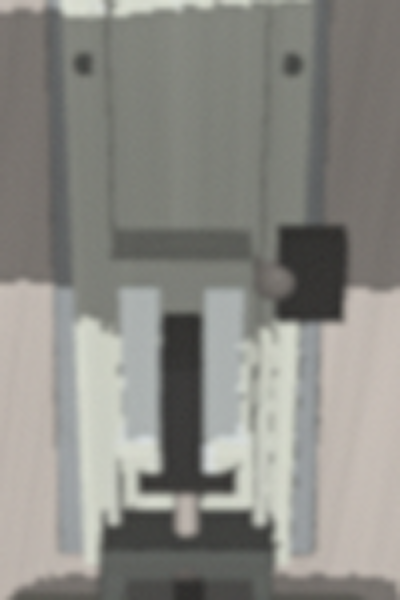

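```bash
python3 - <<'E'
from h import *
f=grab('wrist','w19');P=np.load('lane.npy'); crop('w19',295,190,345,230,14,'c31'); crop('w19',285,135,350,170,10,'c32')
for x in (174,176,178,180,182): print('tail bottom',x,((proj(f,lane2w([(x,0,0)],P))[0]-[285,135])*10).round(0),'tail top',((proj(f,lane2w([(x,0,22)],P))[0]-[285,135])*10).round(0),'nose top',((proj(f,lane2w([(x+70,0,22)],P))[0]-[295,190])*14).round(0),'pad top',((proj(f,lane2w([(x+70,0,23)],P))[0]-[295,190])*14).round(0))
E
```

```text
tail bottom 174 [320.  79.] tail top [320. 156.] nose top [307. 201.] pad top [307. 207.]
tail bottom 176 [320.  95.] tail top [320. 173.] nose top [307. 221.] pad top [307. 227.]
tail bottom 178 [320. 111.] tail top [320. 190.] nose top [307. 240.] pad top [307. 246.]
tail bottom 180 [320. 127.] tail top [320. 206.] nose top [307. 260.] pad top [307. 266.]
tail bottom 182 [320. 143.] tail top [320. 223.] nose top [307. 279.] pad top [307. 285.]
```

View pics/c31.png

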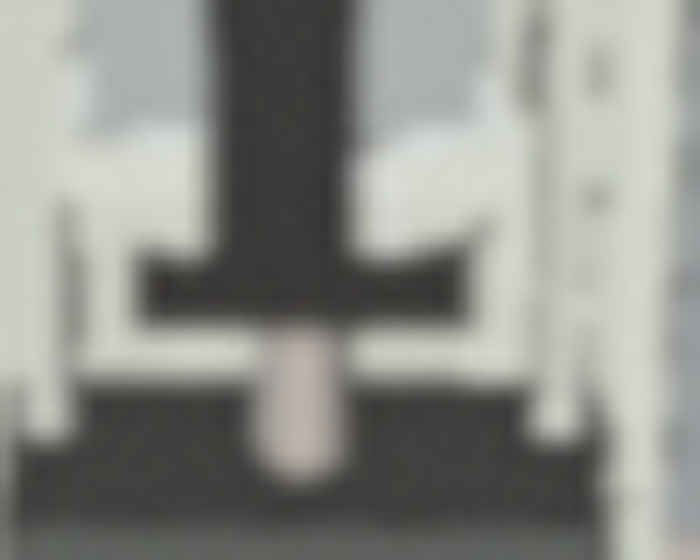

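View pics/c32.png

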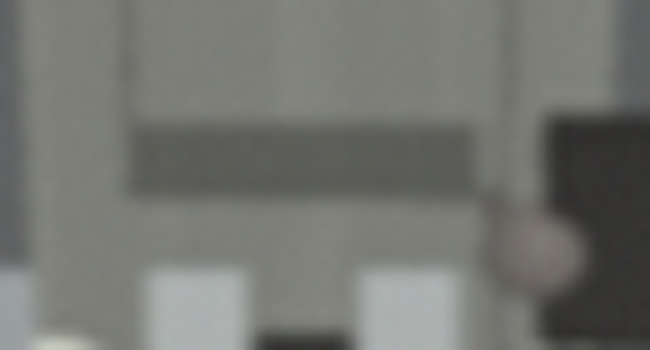

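The nose sits at x of about 249, with the pad directly against it: no gap, and the pad's front face is hidden behind the nose. Last, I'll check that nothing else moved, then hand in.

```bash
python3 - <<'E'
from h import *
a=cv2.imread('pics/top0.png');env_t=grab('top','t13');b=cv2.imread('pics/t13.png')
v=np.vstack([a[130:280,150:480],b[130:280,150:480]]); cv2.imwrite('pics/cmp.png',cv2.resize(v,None,fx=2,fy=2))
E
```

```text
(no output)
```

View pics/cmp.png

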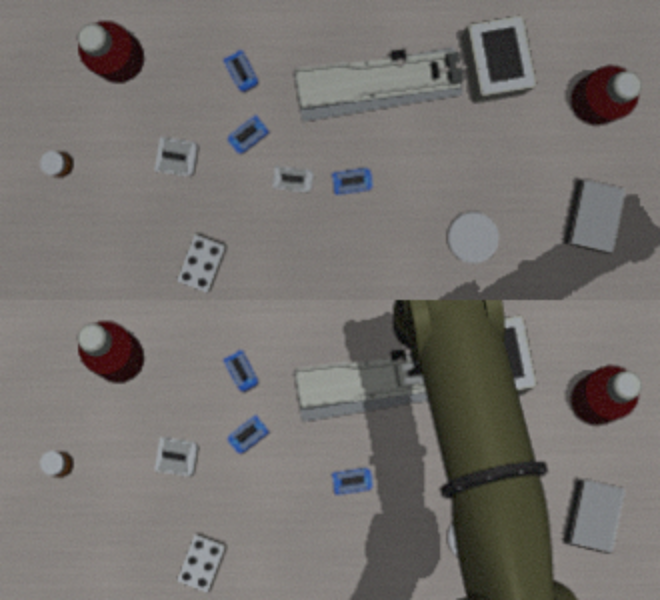

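The bystanders visible before (top half) and after (bottom half) are in the same places. The dish is mostly hidden behind the arm. The gripper hangs clear, so I'm handing in.

```bash
python3 -c "
from h import *
print(env.sense()['time_s'],env.sense()['force']); print(env.job_done())"
```

```text
29.85 [0.29297233 0.04044678 0.94790582]
the job is handed in; nothing more can be done
None
```

I handed the job in at 29.9 s. The narrow silver carrier was set down and released in the chute head, nose downhill. I then pushed it past the spring ball with shut fingers until it was home against the stop pad.

- **Ball and stop:** The force peaked at 5.9 N at the ball, a little over the stated 2–5 N, then dropped to a drag of about 3 N. At nose x of about 247–248 mm it began a steady rise of roughly 2.5 N/mm. I stopped at about 10 N in total along the lane, so about 6 N on the pad, and backed off slowly.
- **Last checks:** With the gripper clear, the wrist view shows the nose at x of about 249 mm, directly against the pad with no gap. In the top view the listed things look unmoved. The dish was mostly hidden by the arm, and its last clear view was earlier in the run.

**What failed or disagreed:**
- The first grasp closed on nothing. Both cameras showed the shut fingertips about 5 mm behind the reported TCP, where the text says 25 mm ahead. I went about 30 mm lower and the second grasp held.
- In my very first move I typed 52 m instead of 0.052 m. The per-row limit caught it and nothing was touched.
- The tool cannot tilt, so I pressed the carrier's tail edge onto the floor with up to 18 N until it lay along the slope, and then released it.

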